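Build the sieve stack on the shaker

ROBOT

A 7-joint arm with a two-finger parallel gripper is mounted at the origin on a cart in front of the work surface, level with it; the furniture and walls round the work are solid. World frame = base frame: x ahead of the robot, y to its left, z up, the work surface at z = 0. Lengths are in m, angles in rad, forces in N, time in s.
With the tool pointing down it reaches from about 0.425 to 0.925 m from the base axis. Payload 6.8 kg.
Tool frame: the origin (TCP) lies midway between the tips of the shut fingers; the grasp point (between the pads) lies 19 mm behind it; z points along the fingers, y is the direction in which the jaws open and shut (so a half turn about z gives the same grasp; the last joint's range is limited). The gripper opens to 85 mm and grips with 20 to 120 N. Pads are 22 mm wide; open, the fingers measure 114 mm over their backs; the gripper's body (76 mm by 85 mm) begins 54 mm behind the grasp point. The pads swing forward as they close: fully open they stand 13 mm farther back than shut.
Start: joints at [-1.27, 0.477, 0.022, 1.555, -0.011, 1.109, -0.083], TCP at [0.268, 0.619, 0.231] pointing down, gripper open.
Joint ranges: [-2.96, 2.96], [-0.34, 2.1], [-1.41, 1.46], [0.24, 2.44], [-1.37, 4.51], [0.17, 1.92], [-2.96, 2.96]. Speed limits (rad/s): [2.39, 2.39, 3.14, 3.14, 3.14, 3.14, 3.14].

INTERFACE

Orientations are given as a unit quaternion [w, x, y, z].
In Python, from station import bot gives the robot as it stands.
- The arm moves only by the shell command python3 -m jog 'ROWS' [FORCE]. ROWS is JSON, a list of rows, each a list of 3 entries, a list of its own where there are three numbers: the shift along the tool's x, y, z in mm, then the turn, a rotation vector about the tool's x, y, z in degrees, then the closure, from -1 (fully open) to 1 (shut). A call has 1 to 12 rows; each row shifts and turns the commanded pose from where the row before left it, along the tool's axes as they then stand; what a row does not reach is not made up. A row lasts 1/8 s, in which the tool goes at most 62.5 mm and 10.7 degrees, less where a joint would pass 70% of its speed; a pose out of reach is approached as far as the arm can. A call is refused whole if a number of a shift passes 62.5 or a number of a turn 10.7, either way. A call with a gripper value outside its range is refused whole. The fingers move at their own pace and stop on an object; FORCE is the grip in N (left out, the last holds). Time passes only in rows, so rows that do not move let the fingers close. It gives the time, the measured TCP pose, the force and the opening at its end, in the units of the state.
- bot.get_obs(): the state, without advancing time (a new reading comes with each control period).
- bot.read_camera(name): name is "scene" or "top"; returns (picture, depth): 400x640x3 uint8, red, green, blue; 400x640 float32, m along the optical axis (not along the pixel's ray), 0 where there is no reading.
- bot.camera_info(name): a dict with "fx", "fy", "cx", "cy" (pixels), "world_from_camera" (4x4, takes a point from camera to world coordinates). Camera axes: x right, y up, looking along -z (the intrinsics and any distortion apply to the point x, -y, -z); pixel columns grow to the right and rows downward; lengths in m; the calibration is good to about 2 mm. A picture is of the moment at which its call begins. camera_info takes no time and is no camera call.
- bot.hand_in(): hands the job in, once; it reports no verdict.
Trained networks look in the newest picture that a camera, given by its name, has taken for a name from the list of things; names that differ only in an ending like _2 or _b are one class to them, and where a whole thing is asked for, a point or a joint stands for the part that bears it (a point fixed in the world has none). Each returns a list of dicts, best first, with "score" (0 to 1); they miss things now and then, are a little off and sometimes report something else, mostly with a low value. They report only what shows in the picture. A call takes as long as a camera call.
- bot.find_in(camera, thing): "xy" ([column, row] as shares, 0 to 1, of the picture: columns of its width, rows of its height, amid what is visible of it).
- bot.cut_out(camera, thing): "pixels" (400x640 bool, what is visible of it) and "xy" ([column, row] as shares, 0 to 1, of the picture: columns of its width, rows of its height, amid what is visible of it).
- bot.landmark_of(camera, thing): "xy" ([column, row] as shares, 0 to 1, of the picture: columns of its width, rows of its height: a listed point, or the origin of a listed thing).
The state is a dict: "t": time; "q": joint angles; "joint_vel": joint speeds; "joint_torque": joint torques, N m; "eef_pos": TCP position; "tool_rot": TCP orientation; "contact_force": force on the tool from outside, world axes, zero at the start; "torque": the same for the moment, N m; "gripper_width": opening from 0.0 (shut) to 1.0 (fully open).
Only numpy, scipy, OpenCV 4.12 (cv2) and the standard library are available. Lean on these libraries where they do the work, as an engineer would, in place of code of your own. Each camera call takes 0.05 s, during which the arm holds its last target.

TASK

Build the sieve stack in the collar of the small shaker for a grading run: the receiver pan at the bottom, then the fine sieve, then the coarse sieve, and the lid on top, each one seated fully home in the one below. Keep every piece upright while you handle it, and leave the sample pot, the vial and the weighing boats where they are.

Things in the scene. Friction and masses are not known exactly. Their poses are not given: they have to be found in the camera images.
- shaker_mouth (a point): Small sieve shaker, fixed on the bench: white round drum 94 mm across with a black dial on its side and on top a steel collar (68 mm outside, 53 mm bore, 10 mm deep, rim 42 mm above the bench) in which the stack is built. The point is the centre of the collar's mouth at rim height; z is up.
- pan_mid (a point): Receiver pan, the lowest frame: 30 mm tall, smooth solid floor. Steel frame 58 mm across (bore 53) from 8 mm up, on a chamfered foot 50 mm across, 8 mm tall, that drops into a bore till the shoulder rests on the rim. Grip the frame from above with finger tips above the shoulder (the piece below is as wide). 90 g. Point: on its axis, 15 mm above its underside; z is its up axis.
- fine_mid (a point): Fine sieve, of middle height: 38 mm tall, floor a close dark mesh. Steel frame 58 mm across (bore 53) from 8 mm up, on a chamfered foot 50 mm across, 8 mm tall, that drops into a bore till the shoulder rests on the rim. Grip the frame from above with finger tips above the shoulder (the piece below is as wide). 100 g. Point: on its axis, 19 mm above its underside; z is its up axis.
- coarse_mid (a point): Coarse sieve, the tallest: 50 mm tall, floor an open wire grid, 10 mm pitch. Steel frame 58 mm across (bore 53) from 8 mm up, on a chamfered foot 50 mm across, 8 mm tall, that drops into a bore till the shoulder rests on the rim. Grip the frame from above with finger tips above the shoulder (the piece below is as wide). 120 g. Point: on its axis, 25 mm above its underside; z is its up axis.
- lid_mid (a point): Lid: steel disc 58 mm across, 8 to 16 mm above its underside; below it a chamfered plug 50 mm across, 8 mm tall, that drops into a frame; on it a black upright cylindrical knob 18 mm across, 16 to 40 mm above the underside, to grip it by. 80 g. Point: on its axis, 20 mm above its underside; z is its up axis.
- pot: Bystander: white sample pot with a screw lid, 49 mm in diameter and 59 mm tall, origin at the centre of its underside. Not to be moved.
- vial: Bystander: sample vial with a white cap, 45 mm in diameter and 79 mm tall, origin at the centre of its underside. Not to be moved.
- boats: Bystander: stack of white square weighing boats, 60 x 61 x 21 mm, origin at the centre of its underside. Not to be moved.

How it is judged:
By the outcome, as a careful person would: the job done as asked, in the order asked, and still so for the second after the job is handed in, with the robot touching nothing.
It also fails if it takes over 136 s, if anything falls off the work surface, if the arm or the gripper's body presses on something with over 40 N, if the wrist force passes 120 N, or if a joint passes its speed limit or range.

## Working session

There is one attempt and no reset: what is moved stays moved. The work goes in short steps, Python scripts to look and compute and a shell command to move; the robot and the scene stay as the last step left them, time stands still between calls to the robot, and variables do not carry over. Pictures are saved under pics/ and viewed, and the job is handed in when it is done.

```bash
ls; mkdir -p pics
python3 - <<'E'
from station import bot
import cv2,numpy as np
print(bot.get_obs())
for c in ("scene","top"):
    im,d=bot.read_camera(c); cv2.imwrite(f"pics/{c}0.png",im[:,:,::-1]); print(c,bot.camera_info(c))
    for t in ["shaker_mouth","pan_mid","fine_mid","coarse_mid","lid_mid"]:
        r=bot.landmark_of(c,t); print(t,[(np.round(np.array(a["xy"])*[640,400],1),round(a["score"],2)) for a in r])
E
```

```text
pics
{'t': 0.0, 'q': array([-1.27011624,  0.47781261,  0.0223225 ,  1.55642476, -0.01149811,
        1.10929742, -0.0831164 ]), 'joint_vel': array([ 0.00027193,  0.0009587 , -0.00125097,  0.00145162, -0.00079469,
       -0.0009472 ,  0.00028525]), 'joint_torque': array([-3.33329326e-04, -5.96457553e+01,  1.60777129e+00, -2.81191170e+01,
        1.23619032e-02,  9.45069100e-03, -2.67013078e-06]), 'eef_pos': array([0.26807895, 0.61885167, 0.23032826]), 'tool_rot': array([-1.20561444e-04,  2.02959265e-01,  9.79186761e-01, -8.99055923e-04]), 'contact_force': array([-0.78049787, -1.12699933, -0.08796469]), 'torque': array([-0.01818147,  0.00873111, -0.0101161 ]), 'gripper_width': 1.001718089907748}
scene {'fx': 422.40347019800106, 'fy': 422.40347019800106, 'cx': 319.512054753221, 'cy': 199.00395159821244, 'world_from_camera': array([[ 0.48036143,  0.53226185, -0.6971013 , -0.29548202],
       [-0.87706937,  0.29016561, -0.38282272, -0.54149623],
       [-0.00148711,  0.79529947,  0.60621493,  0.75617541],
       [ 0.        ,  0.        ,  0.        ,  1.        ]])}
shaker_mouth []
pan_mid [(array([226.7, 167.9]), 0.74)]
fine_mid [(array([198.6, 188. ]), 0.89)]
coarse_mid [(array([408.6, 220.4]), 0.73), (array([174.8, 211. ]), 0.62)]
lid_mid [(array([381.5, 255.1]), 0.55)]
top {'fx': 418.0904710366632, 'fy': 418.0904710366632, 'cx': 320.97085928936286, 'cy': 199.24487349146872, 'world_from_camera': array([[ 0.02591201,  0.98786924, -0.15311085,  0.31776332],
       [-0.99963606,  0.02445585, -0.01138655, -0.09044484],
       [-0.00750397,  0.15335017,  0.98814342,  1.28568546],
       [ 0.        ,  0.        ,  0.        ,  1.        ]])}
shaker_mouth [(array([452. , 206.6]), 0.63)]
pan_mid [(array([210.6, 183.5]), 0.52)]
fine_mid [(array([210.1, 224.4]), 0.85)]
coarse_mid [(array([403.3, 177.4]), 0.57)]
lid_mid [(array([398.4, 234.3]), 0.51)]
```

View pics/scene0.png

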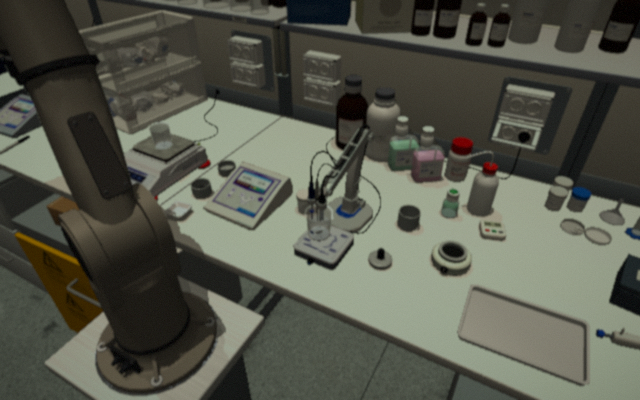

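View pics/top0.png

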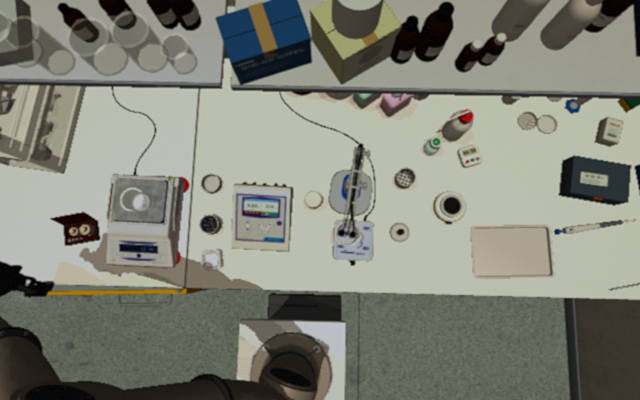

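```bash
cat > h.py <<'E'
from station import bot
import numpy as np, cv2
def cloud(c,d):
    K=bot.camera_info(c); v,u=np.mgrid[0:400,0:640]
    P=np.stack([(u-K["cx"])/K["fx"]*d,-(v-K["cy"])/K["fy"]*d,-d],-1)
    M=K["world_from_camera"]; W=P@M[:3,:3].T+M[:3,3]; W[d<=0]=np.nan; return W
def ray(c,u,v,z):
    K=bot.camera_info(c);M=K["world_from_camera"]
    r=M[:3,:3]@np.array([(u-K["cx"])/K["fx"],-(v-K["cy"])/K["fy"],-1]); o=M[:3,3]
    return o+r*(z-o[2])/r[2]
def crop(im,x0,x1,y0,y1,k,name):
    cv2.imwrite(name,cv2.resize(im[y0:y1,x0:x1,::-1],None,fx=k,fy=k,interpolation=cv2.INTER_CUBIC))
E
python3 - <<'E'
from h import *
for c in("scene","top"):
    im,d=bot.read_camera(c); W=cloud(c,d); np.save(c+".npy",W)
    for t,z in [("shaker_mouth",.042),("pan_mid",.015),("fine_mid",.019),("coarse_mid",.025),("lid_mid",.02),("pot",0),("vial",0),("boats",0)]:
        for a in bot.landmark_of(c,t)[:2]:
            u,v=np.array(a["xy"])*[640,400]; print(c,t,"lm",(int(u),int(v)),round(a["score"],2),ray(c,u,v,z).round(3))
        if t!="shaker_mouth":
          for a in bot.cut_out(c,t)[:1]:
            m=a["pixels"]; w=W[m]; w=w[~np.isnan(w[:,0])]
            print("   cut",m.sum(),round(a["score"],2),"n",len(w),np.median(w,0).round(3) if len(w) else "", "z95",np.percentile(w[:,2],[5,95]).round(3) if len(w) else "")
    if c=="top": crop(im,180,500,130,290,2.5,"pics/topz.png")
    else: crop(im,160,500,130,290,2.35,"pics/scenez.png")
W=np.load("top.npy")
# tall obstacle map
m=(W[...,2]>0.03)&(W[...,0]>.2)&(W[...,0]<.9)
g={}
for p in W[m]:
    k=(round(p[0]/.05),round(p[1]/.05)); g[k]=max(g.get(k,0),p[2])
for i in range(19,3,-1): print("%.2f"%(i*.05)," ".join("%4d"%(1000*g.get((i,j),0)) for j in range(12,-13,-1)))
E
```

```text
scene pan_mid lm (227, 166) 0.71 [0.567 0.271 0.015]
   cut 217 0.68 n 216 [0.556 0.268 0.017] z95 [0.008 0.029]
scene fine_mid lm (380, 256) 0.67 [ 0.421 -0.317  0.019]
scene fine_mid lm (202, 187) 0.63 [0.436 0.261 0.019]
   cut 377 0.68 n 376 [0.428 0.258 0.022] z95 [-0.     0.036]
scene coarse_mid lm (408, 219) 0.64 [ 0.58  -0.334  0.025]
scene coarse_mid lm (452, 214) 0.19 [ 0.659 -0.43   0.025]
   cut 496 0.8 n 496 [ 0.571 -0.332  0.032] z95 [0.01  0.049]
scene lid_mid lm (378, 254) 0.71 [ 0.424 -0.311  0.02 ]
   cut 386 0.84 n 385 [ 0.412 -0.32   0.015] z95 [-0.     0.039]
scene pot lm (305, 209) 0.51 [ 0.51  -0.053  0.   ]
   cut 230 0.63 n 229 [ 0.49  -0.052  0.051] z95 [0.006 0.059]
scene vial lm (451, 216) 0.72 [ 0.679 -0.428  0.   ]
scene vial lm (379, 256) 0.18 [ 0.437 -0.31   0.   ]
   cut 441 0.97 n 438 [ 0.673 -0.418  0.044] z95 [0.004 0.078]
scene boats lm (174, 214) 0.78 [0.316 0.261 0.   ]
   cut 313 0.52 n 309 [0.326 0.255 0.012] z95 [0.007 0.02 ]
top shaker_mouth lm (453, 206) 0.79 [ 0.497 -0.472  0.042]
top shaker_mouth lm (428, 150) 0.56 [ 0.67  -0.4    0.042]

[... 2163 characters left out ...]
  262  105   37   39    0    0   44   43    0    0
0.40   40   78   79   81   88   80   43   43   50   52   52   53   51    0  153  263  145   36   44    0    0    0    0    0    0
0.35    0   60   63   64   64   61    0    0   32   31   35   35   32    0   40  107   41   39    0    0    0    0    0    0    0
0.30  405   45   45   47   45   44    0    0    0    0    0    0    0    0    0    0    0    0    0    0    0    0    0    0    0
0.25  409  352    0    0  663  681    0    0    0    0    0    0    0    0    0    0    0    0    0    0    0    0    0    0    0
0.20    0    0    0    0    0  727  736    0    0    0    0    0    0    0    0    0    0    0    0    0    0    0    0    0    0
```

View zooms.

View pics/topz.png

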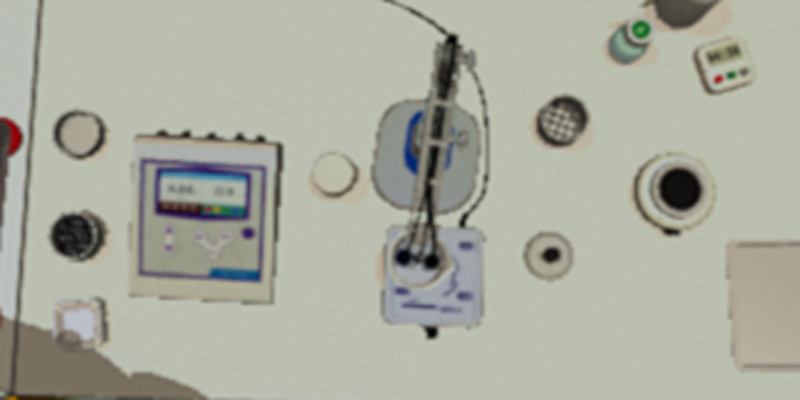

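View pics/scenez.png

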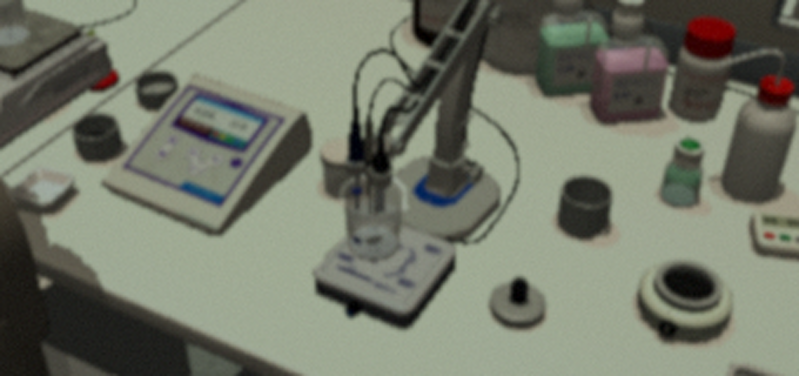

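Run:
```python
from h import *
from scipy.optimize import least_squares
WS={c:np.load(c+".npy") for c in("scene","top")}
def fit(p,r0=None):
    f=lambda x:(np.hypot(p[:,0]-x[0],p[:,1]-x[1])-(r0 or x[2]))
    s=least_squares(f,[*p[:,:2].mean(0),.029],loss="soft_l1",f_scale=.001); return s.x,np.std(s.fun)
for n,(x,y,h) in dict(pan=(.555,.268,.030),fine=(.43,.262,.038),coarse=(.577,-.331,.05),lid=(.417,-.317,.016),shaker=(.497,-.468,.042),knob=(.417,-.317,.04)).items():
  for c,W in WS.items():
    R={"shaker":.06,"knob":.013}.get(n,.042)
    near=np.hypot(W[...,0]-x,W[...,1]-y)<R
    P=W[near&(np.abs(W[...,2]-h)<.004)]; A=W[near&(W[...,2]>.008)]
    a=np.round(1000*(P.max(0)+P.min(0))/2,1); 
    print(n,c,len(P),"bboxmid",a[:2],"size",np.round(1000*np.ptp(P,axis=0),1)[:2],"free",np.round(1000*fit(P)[0],1),"zmed",np.round(1000*np.median(P[:,2]),1), "near-z max",np.round(1000*A[:,2].max(),1))
    if n=="shaker":
        r=np.hypot(W[...,0]-x,W[...,1]-y)
        q=W[(r<.06)&(W[...,2]>.03)]; print(np.histogram(q[:,2],bins=np.arange(.03,.05,.002)))
# finer height map near pan/fine
W=WS["top"]; g={}
for p in W[(W[...,2]>.01)&(W[...,0]>.28)&(W[...,0]<.65)&(W[...,1]>.15)&(W[...,1]<.4)]:
    k=(round(p[0]/.02),round(p[1]/.015)); g[k]=max(g.get(k,0),p[2])
print("      "," ".join("%4d"%(15*j) for j in range(26,9,-1)))
for i in range(32,13,-1): print("%.2f"%(i*.02)," ".join("%4d"%(1000*g.get((i,j),0)) for j in range(26,9,-1)))
```

```text
pan scene 45 bboxmid [552.9 262.8] size [58.4 59.2] free [554.5 264.2  27.5] zmed 28.5 near-z max 30.9
pan top 47 bboxmid [554.8 268. ] size [56.4 58.2] free [555.2 267.3  27.6] zmed 29.6 near-z max 38.3
fine scene 47 bboxmid [428.9 258.5] size [59.1 56.1] free [427.8 258.   27.6] zmed 36.0 near-z max 38.3
fine top 51 bboxmid [427.8 260.8] size [54.8 56.3] free [428.  260.5  27.6] zmed 37.2 near-z max 43.6
coarse scene 71 bboxmid [ 583.5 -330.8] size [61. 56.] free [ 583.2 -330.9   27.8] zmed 48.4 near-z max 51.3
coarse top 54 bboxmid [ 583.6 -327.4] size [56.4 55.5] free [ 583.7 -327.7   27.8] zmed 49.6 near-z max 54.0
lid scene 235 bboxmid [ 419.4 -317.2] size [56.8 55.6] free [ 420.5 -316.6   21.1] zmed 14.8 near-z max 41.0
lid top 223 bboxmid [ 420.  -315.3] size [55.2 54.9] free [ 420.  -315.6   21.4] zmed 15.2 near-z max 44.4
shaker scene 217 bboxmid [ 501.5 -469.3] size [69.6 66.3] free [ 500.3 -469.2   30.5] zmed 40.9 near-z max 44.4
(array([243, 117,  40,  34,  53, 123,  39,   2,   0,   0]), array([0.03 , 0.032, 0.034, 0.036, 0.038, 0.04 , 0.042, 0.044, 0.046,
       0.048, 
[... 1589 characters left out ...]
    0    0    0    0   43   12   15   40   32    0   48   53   51   51
0.40   77   77   71   30    0    0    0   36   43   37   42    0    0   41   43   44   43
0.38   78   76   67    0    0    0    0    0    0    0    0    0    0   37   37   37   41
0.36   61   61   56    0    0    0    0    0   13   24   22   23    0   28   29   28   30
0.34   54   55   55   17    0    0    0   22   21   23   18   24    0    0    0    0    0
0.32   46   49   46   17    0    0    0   25   19   14   12   23    0    0    0    0    0
0.30   41   41   39    0    0    0    0   21   22   23   22   21    0    0    0    0    0
0.28    0    0    0    0    0    0    0    0    0    0    0    0    0    0    0    0    0
```

```bash
cat >> h.py <<'E'
from scipy.spatial.transform import Rotation as Rn
def plan(x=None,y=None,z=None,yaw=None):
    """yaw = world angle (deg) of tool y axis, mod 180; prints shift in tool axes (mm) and turn left to upright (deg, rotvec tool)"""
    o=bot.get_obs(); p=o["eef_pos"]; q=o["tool_rot"]; R=Rn.from_quat([q[1],q[2],q[3],q[0]])
    t=np.array([p[i] if v is None else v for i,v in enumerate((x,y,z))])
    M=R.as_matrix(); cy=np.degrees(np.arctan2(M[1,1],M[0,1]))
    print("t",round(o["t"],2),"p",(p*1000).round(1),"yaw",cy.round(2),"F",o["contact_force"].round(1),"w",round(o["gripper_width"]*85,1),"q",o["q"].round(2))
    print("shift",((R.inv().apply(t-p))*1000).round(1))
    if yaw is None: yaw=cy
    for yw in (yaw,yaw+180):
        a=np.radians(yw); T=np.array([[np.sin(a),np.cos(a),0],[-np.cos(a),np.sin(a),0],[0,0,-1]]).T
        T=np.column_stack([[ np.sin(a),-np.cos(a),0],[np.cos(a),np.sin(a),0],[0,0,-1]])
        if np.linalg.det(T)<0: T[:,0]*=-1
        print("turn",np.degrees((R.inv()*Rn.from_matrix(T)).as_rotvec()).round(2))
E
python3 -c "
from h import *
plan(.554,.2655,.23,0)"
```

```text
t 2.2 p [268.3 619.4 231.3] yaw 66.57 F [-0.4  0.6 -0.3] w 84.8 q [-1.27  0.48  0.02  1.56 -0.01  1.11 -0.08]
shift [-402.8 -211.1    1.3]
turn [-0.   -0.   66.57]
turn [   0.     -0.   -113.43]
```

```bash
python3 -m jog '[[[-50,-26],[0,0,0],-1],[[-50,-26],[0,0,0],-1]]' 30; python3 -m jog '[[[-50,-26,0],[0,0,0],-1],[[-50,-26,0],[0,0,0],-1],[[-50,-26,0],[0,0,0],-1],[[-50,-26,0],[0,0,0],-1]]' 30;  python3 -c "
from h import *
plan(.554,.2655,.23,0)"
```

```text
t: 2.7
eef_pos: [0.4116, 0.443, 0.2315]
tool_rot: [0.0, 0.203, 0.979, 0.0]
contact_force: [1.4, 0.9, -0.6]
gripper_width: 1.001
t 2.7 p [411.6 443.  231.5] yaw 66.58 F [ 1.4  0.9 -0.6] w 85.1 q [-0.98  0.36  0.08  1.74 -0.03  1.05  0.26]
shift [-201.3 -106.3    1.5]
turn [ 3.000e-02 -1.000e-02  6.658e+01]
turn [ 1.0000e-02  4.0000e-02 -1.1342e+02]invalid input at $[0][0]: expected 3 numbers
```

```bash
python3 -m jog '[[[-50,-26.5,0],[0,0,0],-1],[[-50,-26.5,0],[0,0,0],-1],[[-50,-26.5,0],[0,0,0],-1],[[-50,-26.5,0],[0,0,0],-1],[[0,0,0],[0,0,9.5],-1],[[0,0,0],[0,0,9.5],-1],[[0,0,0],[0,0,9.5],-1],[[0,0,0],[0,0,9.5],-1],[[0,0,0],[0,0,9.5],-1],[[0,0,0],[0,0,9.5],-1],[[0,0,0],[0,0,9.6],-1],[[0,0,0],[0,0,0],-1]]' 30;  python3 -c "
from h import *
plan(.554,.2655,.012,0)"
```

```text
t: 4.2
eef_pos: [0.5518, 0.2679, 0.2313]
tool_rot: [0.0, 0.707, 0.708, -0.0]
contact_force: [0.2, 0.8, -0.6]
gripper_width: 0.999
t 4.2 p [551.8 267.9 231.3] yaw 0.08 F [ 0.2  0.8 -0.6] w 84.9 q [-0.85  0.39  0.4   1.73 -0.17  1.05 -0.4 ]
shift [ -2.3   2.2 219.3]
turn [0.01 0.01 0.08]
turn [-1.0000e-02  1.0000e-02 -1.7992e+02]
```

```bash
python3 -m jog '[[[-2.3,2.2,45],[0,0,0],-1],[[0,0,45],[0,0,0],-1],[[0,0,45],[0,0,0],-1],[[0,0,45],[0,0,0],-1],[[0,0,25],[0,0,0],-1],[[0,0,15],[0,0,0],-1],[[0,0,5.3],[0,0,0],-1],[[0,0,0],[0,0,0],-1]]' 25;  python3 -c "
from h import *
plan(.554,.2655,.006,0)
im,d=bot.read_camera('scene'); crop(im,150,310,90,210,5,'pics/a1.png')"
```

```text
t: 5.2
eef_pos: [0.5546, 0.2656, 0.0066]
tool_rot: [0.0, 0.707, 0.707, 0.0]
contact_force: [-0.2, 0.7, -0.3]
gripper_width: 1.0
t 5.2 p [554.6 265.6   6.6] yaw 0.01 F [-0.2  0.7 -0.3] w 85.0 q [-0.76  0.68  0.29  1.86 -0.3   0.64 -0.29]
shift [-0.1 -0.6  0.6]
turn [ 0.04 -0.03  0.01]
turn [ 5.0000e-02  7.0000e-02 -1.7999e+02]
```

View pics/a1.png

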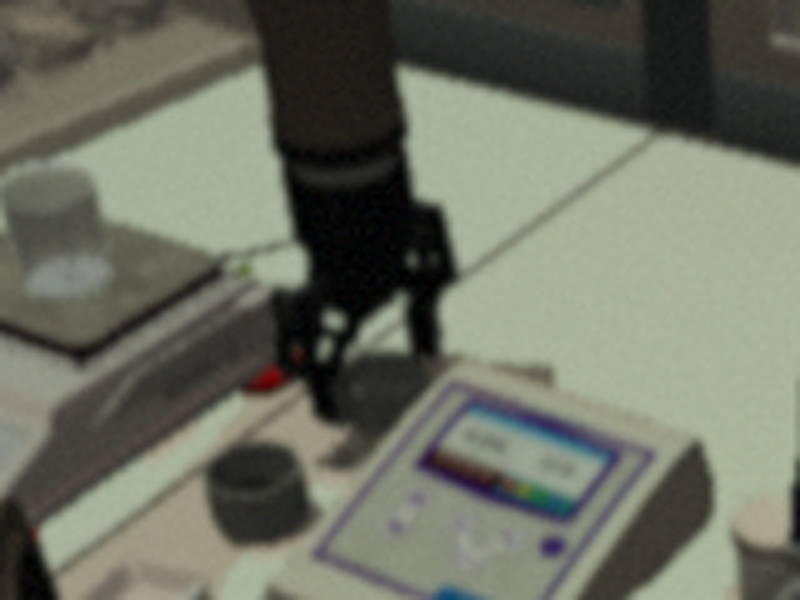

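The fingers straddle the pan (around (400,390) in the crop). I'll close on it, reopen, turn 90° and close again to centre it.

```bash
python3 -m jog '[[[0,0,0],[0,0,0],0],[[0,0,0],[0,0,0],1],[[0,0,0],[0,0,0],1],[[0,0,0],[0,0,0],1],[[0,0,0],[0,0,0],1],[[0,0,0],[0,0,0],1]]' 20;  python3 -c "
from h import *
plan(.554,.2655,.006,0)"
```

```text
t: 6.0
eef_pos: [0.5547, 0.2658, 0.0072]
tool_rot: [0.0, 0.707, 0.707, 0.001]
contact_force: [-1.2, -0.3, 5.6]
gripper_width: 0.679
t 6.0 p [554.7 265.8   7.2] yaw -0.02 F [-1.2 -0.3  5.6] w 57.7 q [-0.76  0.68  0.29  1.86 -0.3   0.64 -0.29]
shift [-0.3 -0.7  1.2]
turn [ 0.08 -0.06 -0.02]
turn [-9.0000e-02 -1.2000e-01  1.7998e+02]
```

```bash
python3 -m jog '[[[0,0,0],[0,0,0],-1],[[0,0,0],[0,0,0],-1],[[0,0,0],[0,0,10],-1],[[0,0,0],[0,0,10],-1],[[0,0,0],[0,0,10],-1],[[0,0,0],[0,0,10],-1],[[0,0,0],[0,0,10],-1],[[0,0,0],[0,0,10],-1],[[0,0,0],[0,0,10],-1],[[0,0,0],[0,0,10],-1],[[0,0,0],[0,0,10],-1]]' 20; python3 -m jog '[[[0,0,0],[0,0,0],0],[[0,0,0],[0,0,0],1],[[0,0,0],[0,0,0],1],[[0,0,0],[0,0,0],1],[[0,0,0],[0,0,0],1],[[0,0,0],[0,0,0],1]]' 35;  python3 -c "
from h import *
plan(.554,.2655,.36,-90)"
```

```text
t: 7.38
eef_pos: [0.5539, 0.2656, 0.0059]
tool_rot: [-0.0, 1.0, -0.003, -0.0]
contact_force: [-0.2, -0.3, -0.4]
gripper_width: 0.998
t: 8.12
eef_pos: [0.5541, 0.2655, 0.0062]
tool_rot: [-0.0, 1.0, 0.0, -0.0]
contact_force: [-2.7, 0.4, 5.4]
gripper_width: 0.674
t 8.12 p [554.1 265.5   6.2] yaw -90.0 F [-2.7  0.4  5.4] w 57.3 q [-1.03  0.79  0.68  1.88 -0.73  0.74 -1.5 ]
shift [-1.000e-01 -2.000e-01 -3.538e+02]
turn [-0.02  0.    0.  ]
turn [-0.0e+00 -3.0e-02 -1.8e+02]
```

```bash
python3 -m jog '[[[0,0,-10],[0,0,0],1],[[0,0,-30],[0,0,0],1],[[0,0,-50],[0,0,0],1],[[0,0,-55],[0,0,0],1],[[0,0,-55],[0,0,0],1],[[0,0,-55],[0,0,0],1],[[0,0,-50],[0,0,0],1],[[0,0,-30],[0,0,0],1],[[0,0,0],[0,0,0],1]]';  python3 -c "
from h import *
plan(.501,-.4675,.34,-90)
im,d=bot.read_camera('scene'); crop(im,100,420,0,240,2.5,'pics/a2.png')"
```

```text
t: 9.25
eef_pos: [0.5553, 0.2652, 0.3436]
tool_rot: [-0.001, 1.0, -0.0, 0.002]
contact_force: [-0.5, 0.7, -1.6]
gripper_width: 0.674
t 9.25 p [555.3 265.2 343.6] yaw -90.04 F [-0.5  0.7 -1.6] w 57.3 q [-1.27  0.43  1.02  1.61 -0.38  1.31 -1.76]
shift [-53.8 732.7   1.6]
turn [-0.15 -0.23 -0.04]
turn [ -0.36   0.23 179.96]
```

View pics/a2.png

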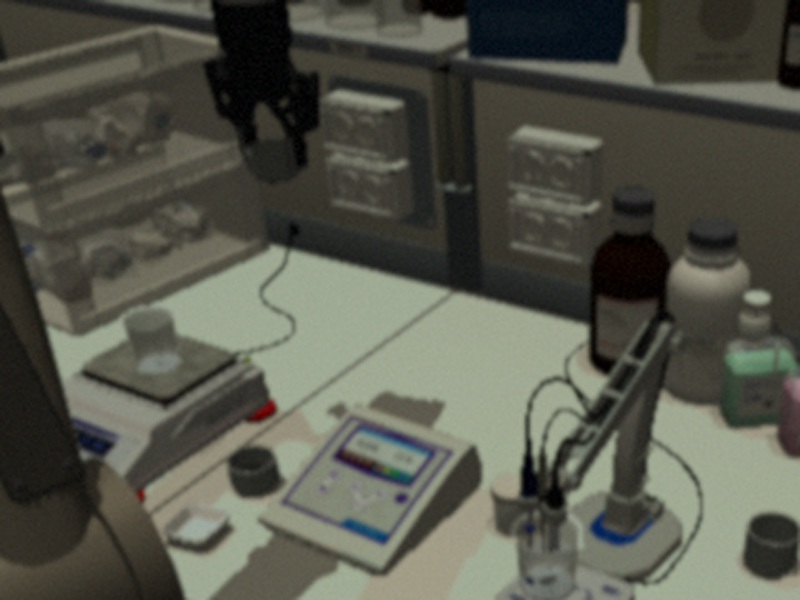

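```bash
python3 -m jog '[[[0,35,0],[0,0,0],1],[[-5,50,0],[0,0,0],1],[[-5,50,0],[0,0,0],1],[[-5,50,0],[0,0,0],1]]';  python3 -c "
from h import *
plan(.501,-.4675,.34,-90)"
```

```text
t: 9.8
eef_pos: [0.5377, 0.0788, 0.3394]
tool_rot: [0.0, 1.0, -0.0, -0.001]
contact_force: [0.5, -0.2, -0.2]
gripper_width: 0.676
t 9.8 p [537.7  78.8 339.4] yaw -90.01 F [ 0.5 -0.2 -0.2] w 57.4 q [-1.14  0.28  1.1   1.78 -0.26  1.25 -1.55]
shift [-36.6 546.3  -0. ]
turn [ 0.05  0.13 -0.01]
turn [ 2.1000e-01 -8.0000e-02  1.7999e+02]
```

```bash
python3 -m jog '[[[-3,45,0],[0,0,0],1],[[-4,50,0],[0,0,0],1],[[-4,50,0],[0,0,0],1],[[-4,50,0],[0,0,0],1]]';  python3 -c "
from h import *
plan(.501,-.4675,.34,-90)"
```

```text
t: 10.3
eef_pos: [0.5227, -0.1157, 0.3395]
tool_rot: [-0.0, 1.0, 0.0, -0.001]
contact_force: [0.9, 0.3, 0.4]
gripper_width: 0.673
t 10.3 p [ 522.7 -115.7  339.5] yaw -89.99 F [0.9 0.3 0.4] w 57.2 q [-0.82  0.26  1.13  1.79 -0.25  1.25 -1.19]
shift [-21.7 351.8  -0.5]
turn [-0.02  0.13  0.01]
turn [-2.0000e-01 -3.0000e-02 -1.7999e+02]
```

```bash
python3 -m jog '[[[-3,50,0],[0,0,0],1],[[-3,50,0],[0,0,0],1],[[-3,50,0],[0,0,0],1],[[-3,50,0],[0,0,0],1],[[-3,50,0],[0,0,0],1],[[-3,50,0],[0,0,0],1],[[-3.7,51.8,0],[0,0,0],1],[[0,0,0],[0,0,0],1]]';  python3 -c "
from h import *
plan(.501,-.4675,.08,-90)"
```

```text
t: 11.3
eef_pos: [0.498, -0.4708, 0.3387]
tool_rot: [0.0, 1.0, -0.004, -0.002]
contact_force: [0.2, 0.1, -1.1]
gripper_width: 0.671
t 11.3 p [ 498.  -470.8  338.7] yaw -90.48 F [ 0.2  0.1 -1.1] w 57.1 q [ 0.07  0.58  0.98  1.43 -0.48  1.38 -0.52]
shift [  4.1  -3.5 258.7]
turn [ 0.04  0.25 -0.49]
turn [ 4.0000e-01 -6.0000e-02  1.7951e+02]
```

```bash
python3 -m jog '[[[4.1,-3.5,30],[0,0,0],1],[[0,0,50],[0,0,0],1],[[0,0,50],[0,0,0],1],[[0,0,50],[0,0,0],1],[[0,0,50],[0,0,0],1],[[0,0,30],[0,0,0],1],[[0,0,12],[0,0,0],1],[[0,0,0],[0,0,0],1],[[0,0,0],[0,0,0],1]]';  python3 -c "
from h import *
plan(.501,-.4675,.05,-90)
for c,b in (('scene',(390,510,200,290)),('top',(390,510,160,250))):
  im,d=bot.read_camera(c); np.save(c+'2.npy',cloud(c,d)); crop(im,*b,6,'pics/b_'+c+'.png')
"
```

```text
t: 12.42
eef_pos: [0.5068, -0.4635, 0.0704]
tool_rot: [0.001, 1.0, -0.0, 0.001]
contact_force: [-0.1, 0.2, -1.2]
gripper_width: 0.673
t 12.43 p [ 506.8 -463.5   70.4] yaw -90.02 F [-0.1  0.2 -1.2] w 57.2 q [ 0.15  0.81  0.78  1.68 -0.69  0.94 -0.37]
shift [-5.8  4.  20.4]
turn [ 0.08 -0.09 -0.02]
turn [-1.4000e-01 -1.3000e-01  1.7998e+02]
```

View pics/b_scene.png

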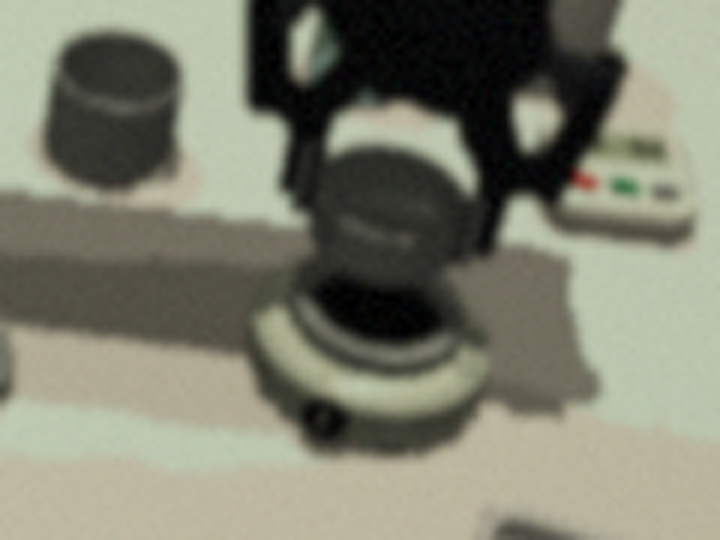

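View pics/b_top.png

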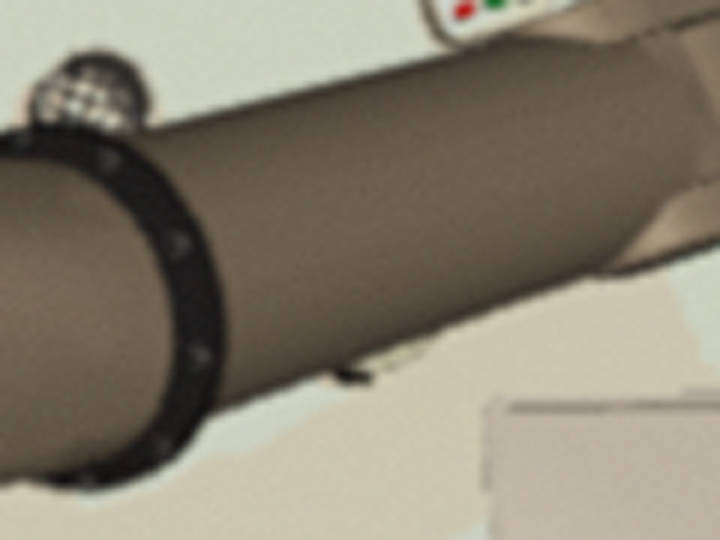

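```bash
python3 -m jog '[[[-3,2,0],[0,0,0],1],[[-2.8,2,5],[0,0,0],1],[[0,0,9],[0,0,0],1],[[0,0,3],[0,0,0],1],[[0,0,0],[0,0,0],1],[[0,0,0],[0,0,0],1]]';  python3 -c "
from h import *
plan(.501,-.4675,.04,-90)
im,d=bot.read_camera('scene'); np.save('scene3.npy',cloud('scene',d)); crop(im,390,510,200,290,6,'pics/b3.png')
"
```

```text
t: 13.28
eef_pos: [0.5005, -0.467, 0.052]
tool_rot: [0.0, 1.0, -0.0, 0.0]
contact_force: [0.4, 0.8, -0.8]
gripper_width: 0.673
t 13.28 p [ 500.5 -467.    52. ] yaw -90.02 F [ 0.4  0.8 -0.8] w 57.2 q [ 0.16  0.83  0.77  1.69 -0.7   0.91 -0.35]
shift [ 0.5  0.5 12. ]
turn [ 0.01 -0.   -0.02]
turn [-0.0000e+00 -2.0000e-02  1.7998e+02]
```

View pics/b3.png

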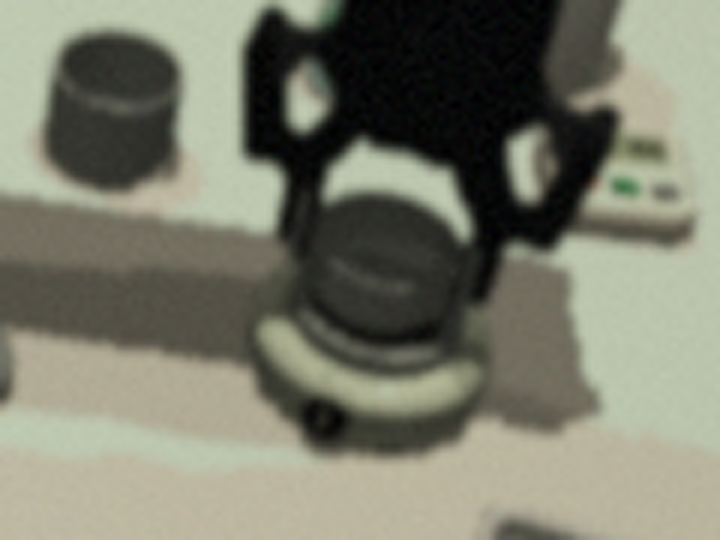

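```bash
cat >> h.py <<'E'
def proj(c,P):
    K=bot.camera_info(c);M=K["world_from_camera"]; p=(np.atleast_2d(P)-M[:3,3])@M[:3,:3]
    return np.stack([K["cx"]+K["fx"]*p[:,0]/-p[:,2],K["cy"]-K["fy"]*p[:,1]/-p[:,2]],-1)
def ring(im,c,x,y,z,r,col,b,k):
    a=np.linspace(0,2*np.pi,80); P=np.stack([x+r*np.cos(a),y+r*np.sin(a),0*a+z],-1)
    q=((proj(c,P)-[b[0],b[2]]+.5)*k-.5); cv2.polylines(im,[np.round(q*8).astype(np.int32)],True,col,1,cv2.LINE_AA,3)
def overlay(c,b,k,name,rings):
    im,d=bot.read_camera(c)
    o=np.ascontiguousarray(cv2.resize(im[b[2]:b[3],b[0]:b[1],::-1],None,fx=k,fy=k,interpolation=cv2.INTER_CUBIC))
    for r in rings: ring(o,c,*r,b,k)
    cv2.imwrite(name,o)
E
python3 - <<'E'
from h import *
R=(0,0,255);G=(0,255,0)
overlay("scene",(390,510,200,290),6,"pics/b4.png",[(.5005,-.467,.076,.029,R),(.5005,-.467,.054,.029,R),(.501,-.4675,.042,.034,G),(.501,-.4675,.0,.047,G)])
E
```

```text
(no output)
```

View pics/b4.png

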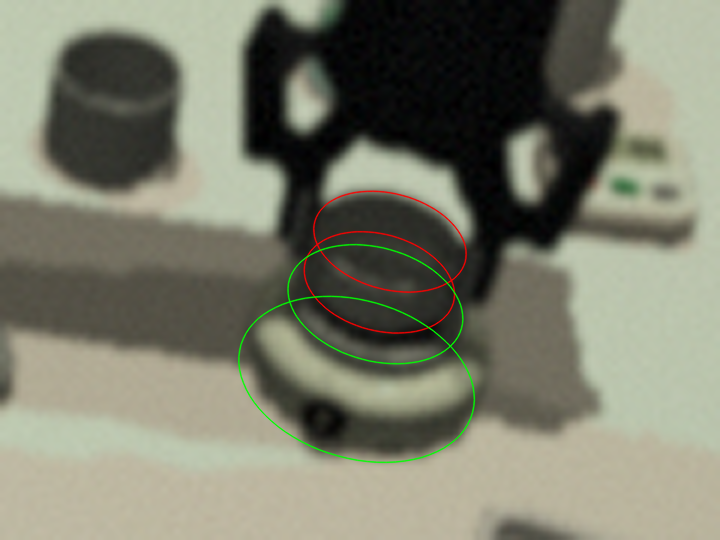

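Run:
```python
from h import *
from scipy.optimize import least_squares
def fit(p,r0):
    f=lambda x:(np.hypot(p[:,0]-x[0],p[:,1]-x[1])-r0)
    s=least_squares(f,p[:,:2].mean(0),loss="soft_l1",f_scale=.001); return (1000*s.x).round(1)
W=np.load("scene3.npy")
near=np.hypot(W[...,0]-.5005,W[...,1]+.467)<.036
for lo,hi in((.071,.08),(.055,.07)):
    P=W[near&(W[...,2]>lo)&(W[...,2]<hi)]; P=P[np.hypot(P[:,0]-.5005,P[:,1]+.467)>.022]
    print(len(P),fit(P,.0277),fit(P,.029),P.min(0).round(4),P.max(0).round(4))
# outer walls of shaker from both clean clouds: collar wall & drum wall
for c in("scene","top"):
    W=np.load(c+".npy"); r=np.hypot(W[...,0]-.5005,W[...,1]+.4675)
    for nm,lo,hi,a,b,r0 in(("rim",.038,.046,.02,.045,.0305),("drum",.008,.022,.035,.06,.047)):
        P=W[(r>a)&(r<b)&(W[...,2]>lo)&(W[...,2]<hi)]; print(c,nm,len(P),fit(P,r0), "size",(1000*np.ptp(P,axis=0)).round(1))
```

```text
123 [ 499.9 -466.6] [ 500.  -466.8] [ 0.4713 -0.5023  0.071 ] [ 0.5293 -0.4327  0.0796]
263 [ 499.7 -466.8] [ 499.8 -466.9] [ 0.4703 -0.5021  0.0551] [ 0.5314 -0.4333  0.07  ]
scene rim 217 [ 500.3 -469.2] size [69.6 66.3  6.3]
scene drum 159 [ 501.7 -468.7] size [60.  92.8 13.7]
top rim 151 [ 501.1 -465.9] size [64.4 68.3  7.7]
top drum 34 [ 500.6 -467.1] size [94.9 71.  11.3]
```

```bash
python3 -m jog '[[[0,1.2,0],[0,0,0],1],[[0,0,2],[0,0,0],1],[[0,0,2],[0,0,0],1],[[0,0,2],[0,0,0],1],[[0,0,0],[0,0,0],1]]';  python3 -c "
from h import *
plan(.5005,-.4683,.04,-90)"
```

```text
t: 14.0
eef_pos: [0.5003, -0.4679, 0.0457]
tool_rot: [-0.0, 1.0, -0.0, -0.0]
contact_force: [-0.1, 0.6, -1.0]
gripper_width: 0.671
t 14.0 p [ 500.3 -467.9   45.7] yaw -90.02 F [-0.1  0.6 -1. ] w 57.0 q [ 0.17  0.84  0.76  1.69 -0.71  0.91 -0.35]
shift [0.2 0.4 5.7]
turn [-0.02  0.02 -0.02]
turn [3.0000e-02 2.0000e-02 1.7998e+02]
```

```bash
python3 -m jog '[[[0,0,1.5],[0,0,0],1],[[0,0,1.5],[0,0,0],1],[[0,0,1],[0,0,0],1],[[0,0,0],[0,0,0],1]]';  python3 -c "
from h import *
plan(.5005,-.4683,.04,-90)"
```

```text
t: 14.5
eef_pos: [0.5004, -0.4682, 0.0419]
tool_rot: [0.0, 1.0, -0.0, 0.0]
contact_force: [0.1, 0.4, -1.7]
gripper_width: 0.675
t 14.5 p [ 500.4 -468.2   41.9] yaw -90.02 F [ 0.1  0.4 -1.7] w 57.4 q [ 0.17  0.84  0.76  1.69 -0.71  0.9  -0.34]
shift [0.1 0.1 1.9]
turn [ 0.01 -0.   -0.02]
turn [-0.0000e+00 -1.0000e-02  1.7998e+02]
```

```bash
python3 -m jog '[[[0,0,1],[0,0,0],1],[[0,0,0.7],[0,0,0],1],[[0,0,0.6],[0,0,0],1],[[0,0,0],[0,0,0],1]]';  python3 -c "
from h import *
plan(.5005,-.4683,.04,-90)"
```

```text
t: 15.0
eef_pos: [0.5004, -0.4681, 0.0403]
tool_rot: [-0.0, 1.0, -0.0, 0.0]
contact_force: [-0.4, 2.2, 5.3]
gripper_width: 0.674
t 15.0 p [ 500.4 -468.1   40.3] yaw -90.03 F [-0.4  2.2  5.3] w 57.3 q [ 0.17  0.85  0.75  1.7  -0.72  0.9  -0.34]
shift [0.1 0.2 0.3]
turn [-0.01 -0.02 -0.03]
turn [-3.0000e-02  1.0000e-02  1.7997e+02]
```

```bash
python3 -m jog '[[[0,0,0],[0,0,0],0.3],[[0,0,0],[0,0,0],0],[[0,0,0],[0,0,0],-0.5],[[0,0,0],[0,0,0],-1],[[0,0,0],[0,0,0],-1],[[0,0,-20],[0,0,0],-1],[[0,0,-50],[0,0,0],-1],[[0,0,-50],[0,0,0],-1],[[0,0,-50],[0,0,0],-1],[[0,0,-50],[0,0,0],-1],[[0,0,-50],[0,0,0],-1],[[0,0,-30],[0,0,0],-1]]';  python3 -c "
from h import *
plan(.428,.260,.34,-90)
R=(0,0,255);G=(0,255,0)
overlay('scene',(390,510,200,290),6,'pics/c1.png',[(.5004,-.4681,.064,.029,R),(.5004,-.4681,.042,.034,G)])
"
```

```text
t: 16.5
eef_pos: [0.4999, -0.4691, 0.3443]
tool_rot: [0.001, 1.0, -0.001, 0.002]
contact_force: [0.2, -0.3, 0.6]
gripper_width: 0.998
t 16.5 p [ 499.9 -469.1  344.3] yaw -90.08 F [ 0.2 -0.3  0.6] w 84.9 q [ 0.06  0.57  0.98  1.43 -0.48  1.39 -0.52]
shift [ -73.  -729.     1.9]
turn [ 0.17 -0.18 -0.08]
turn [ -0.29  -0.26 179.92]
```

View pics/c1.png

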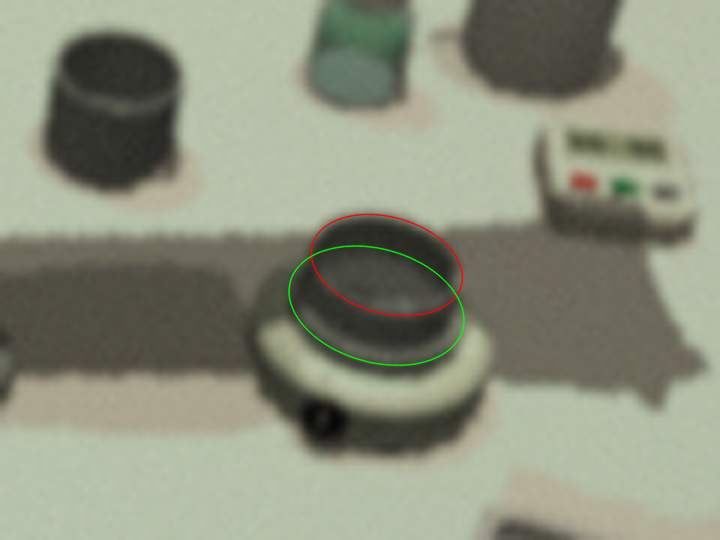

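```bash
python3 -m jog '[[[0,-35,0],[0,0,0],-1],[[0,-55,0],[0,0,0],-1],[[0,-55,0],[0,0,0],-1],[[0,-55,0],[0,0,0],-1],[[0,-55,0],[0,0,0],-1],[[0,-55,0],[0,0,0],-1],[[0,-55,0],[0,0,0],-1],[[0,-55,0],[0,0,0],-1],[[0,-55,0],[0,0,0],-1],[[-10,-55,0],[0,0,0],-1],[[-10,-55,0],[0,0,0],-1],[[-10,-55,0],[0,0,0],-1]]';  python3 -c "
from h import *
plan(.428,.260,.30,-90)"
```

```text
t: 18.05
eef_pos: [0.4702, 0.173, 0.3405]
tool_rot: [-0.001, 1.0, -0.001, 0.0]
contact_force: [0.2, 0.6, 0.4]
gripper_width: 1.002
t 18.05 p [470.2 173.  340.5] yaw -90.08 F [0.2 0.6 0.4] w 85.2 q [-1.48  0.12  1.13  1.87 -0.12  1.22 -1.89]
shift [-42.3 -86.9  40.7]
turn [-0.14 -0.02 -0.08]
turn [-3.0000e-02  2.1000e-01  1.7992e+02]
```

```bash
python3 -m jog '[[[-20,-44,0],[0,0,0],-1],[[-22,-43,0],[0,0,0],-1],[[0,0,30],[0,0,0],-1],[[0,0,50],[0,0,0],-1],[[0,0,50],[0,0,0],-1],[[0,0,50],[0,0,0],-1],[[0,0,50],[0,0,0],-1],[[0,0,40],[0,0,0],-1],[[0,0,0],[0,0,0],-1],[[0,0,0],[0,0,0],-1]]';  python3 -c "
from h import *
plan(.428,.260,.012,-90)"
```

```text
t: 19.3
eef_pos: [0.4299, 0.2592, 0.0714]
tool_rot: [-0.001, 1.0, -0.001, 0.001]
contact_force: [0.0, -0.5, 0.7]
gripper_width: 0.999
t 19.3 p [429.9 259.2  71.4] yaw -90.06 F [ 0.  -0.5  0.7] w 84.9 q [-1.26  0.54  0.76  2.13 -0.59  0.69 -1.66]
shift [-2.  -0.7 59.4]
turn [-0.08 -0.11 -0.06]
turn [-1.7000e-01  1.3000e-01  1.7994e+02]
```

```bash
python3 -m jog '[[[-2,-0.7,20],[0,0,0],-1],[[0,0,20],[0,0,0],-1],[[0,0,14],[0,0,0],-1],[[0,0,5],[0,0,0],-1],[[0,0,0],[0,0,0],-1],[[0,0,0],[0,0,0],0],[[0,0,0],[0,0,0],1],[[0,0,0],[0,0,0],1],[[0,0,0],[0,0,0],1],[[0,0,0],[0,0,0],1],[[0,0,0],[0,0,0],1]]' 20;  python3 -c "
from h import *
plan(.428,.260,.012,-90)
im,d=bot.read_camera('scene'); crop(im,130,290,110,230,5,'pics/d1.png')"
```

```text
t: 20.68
eef_pos: [0.427, 0.2598, 0.0114]
tool_rot: [-0.0, 1.0, -0.0, 0.0]
contact_force: [-0.8, -0.2, 6.4]
gripper_width: 0.678
t 20.68 p [427.  259.8  11.4] yaw -90.03 F [-0.8 -0.2  6.4] w 57.6 q [-1.17  0.63  0.64  2.15 -0.71  0.57 -1.58]
shift [ 1.  -0.2 -0.6]
turn [-0.05 -0.03 -0.03]
turn [-4.0000e-02  8.0000e-02  1.7997e+02]
```

View pics/d1.png

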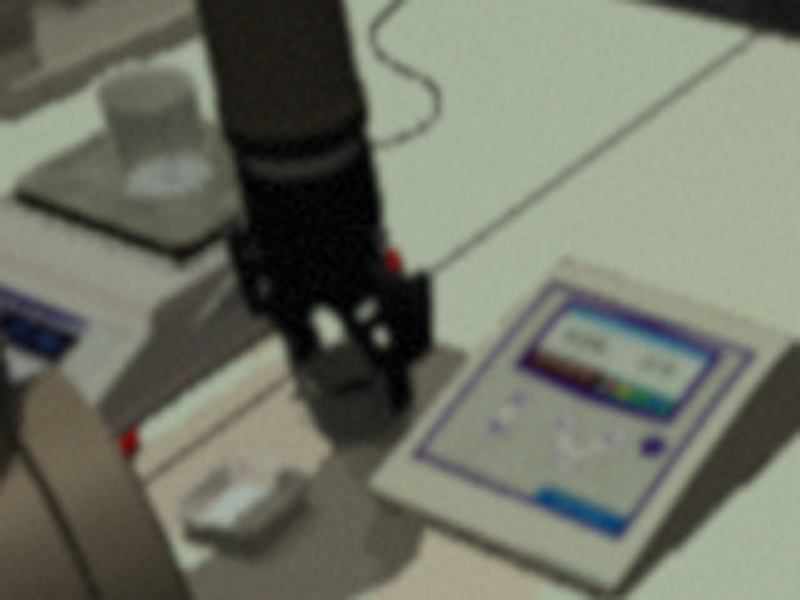

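```bash
python3 -m jog '[[[0,0,0],[0,0,0],-0.7],[[0,0,0],[0,0,0],-0.7],[[0,0,0],[0,0,-10],-0.7],[[0,0,0],[0,0,-10],-0.7],[[0,0,0],[0,0,-10],-0.7],[[0,0,0],[0,0,-10],-0.7],[[0,0,0],[0,0,-10],-0.7],[[0,0,0],[0,0,-10],-0.7],[[0,0,0],[0,0,-10],-0.7],[[0,0,0],[0,0,-10],-0.7],[[0,0,0],[0,0,-10],-0.7]]' 20; python3 -m jog '[[[0,0,0],[0,0,0],-0.7],[[0,0,0],[0,0,0],1],[[0,0,0],[0,0,0],1],[[0,0,0],[0,0,0],1],[[0,0,0],[0,0,0],1],[[0,0,0],[0,0,0],1]]' 35;  python3 -c "
from h import *
plan(.428,.260,.34,0)"
```

```text
t: 22.1
eef_pos: [0.4267, 0.2595, 0.0107]
tool_rot: [0.0, 0.705, 0.709, -0.0]
contact_force: [-0.0, 0.4, -0.1]
gripper_width: 0.852
t: 22.85
eef_pos: [0.427, 0.2596, 0.0111]
tool_rot: [0.0, 0.708, 0.706, 0.0]
contact_force: [-0.2, -1.5, 5.8]
gripper_width: 0.673
t 22.85 p [427.  259.6  11.1] yaw -0.2 F [-0.2 -1.5  5.8] w 57.2 q [-0.86  0.54  0.23  2.14 -0.25  0.49 -0.44]
shift [   0.4    1.2 -328.9]
turn [ 0.03 -0.   -0.2 ]
turn [-0.000e+00 -4.000e-02  1.798e+02]
```

```bash
python3 -m jog '[[[0,0,-10],[0,0,0],1],[[0,0,-30],[0,0,0],1],[[0,0,-50],[0,0,0],1],[[0,0,-55],[0,0,0],1],[[0,0,-55],[0,0,0],1],[[0,0,-55],[0,0,0],1],[[0,0,-50],[0,0,0],1],[[0,0,-25],[0,0,0],1],[[-20,20,0],[0,0,0],1],[[-45,25,0],[0,0,0],1],[[-50,20,0],[0,0,0],1],[[-50,8,0],[0,0,0],1]]';  python3 -c "
from h import *
plan(.5004,-.4681,.34,0)
im,d=bot.read_camera('scene'); crop(im,130,450,0,240,2.5,'pics/d2.png')"
```

```text
t: 24.35
eef_pos: [0.4998, 0.0928, 0.3408]
tool_rot: [-0.0, 0.708, 0.706, -0.0]
contact_force: [0.1, -0.3, -1.4]
gripper_width: 0.669
t 24.35 p [499.8  92.8 340.8] yaw -0.13 F [ 0.1 -0.3 -1.4] w 56.9 q [-0.79  0.1   0.53  1.83 -0.05  1.23 -0.24]
shift [-560.9    1.9    0.8]
turn [-0.01 -0.   -0.13]
turn [-0.0000e+00  2.0000e-02  1.7987e+02]
```

View pics/d2.png

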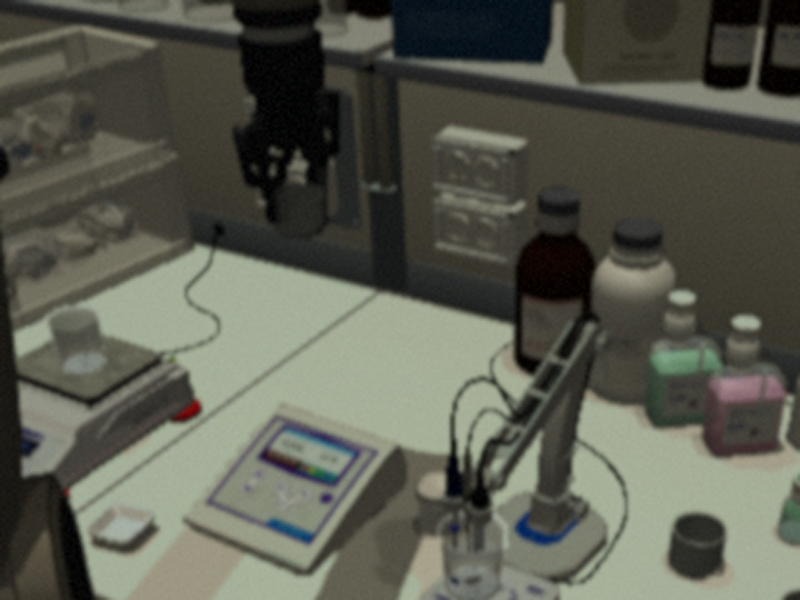

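The fine sieve hangs in the jaws and the boats haven't moved. Crossing to the shaker.

```bash
python3 -m jog '[[[-50,0,0],[0,0,0],1],[[-55,0,0],[0,0,0],1],[[-55,0,0],[0,0,0],1],[[-55,0,0],[0,0,0],1],[[-55,0,0],[0,0,0],1],[[-55,0,0],[0,0,0],1],[[-55,0,0],[0,0,0],1],[[-55,0,0],[0,0,0],1],[[-55,0,0],[0,0,0],1],[[-45,0,0],[0,0,0],1],[[-24,0,0],[0,0,0],1],[[0,0,0],[0,0,0],1]]';  python3 -c "
from h import *
plan(.5004,-.4681,.15,0)"
```

```text
t: 25.9
eef_pos: [0.4981, -0.4658, 0.3404]
tool_rot: [-0.0, 0.709, 0.705, -0.001]
contact_force: [0.7, 0.4, -1.3]
gripper_width: 0.673
t 25.9 p [ 498.1 -465.8  340.4] yaw -0.27 F [ 0.7  0.4 -1.3] w 57.2 q [ 0.15  0.51  0.8   1.43 -0.36  1.35  0.96]
shift [ -2.3   2.5 190.4]
turn [-0.08  0.01 -0.27]
turn [2.0000e-02 1.2000e-01 1.7973e+02]
```

```bash
python3 -m jog '[[[-2,2,30],[0,0,0],1],[[0,0,50],[0,0,0],1],[[0,0,50],[0,0,0],1],[[0,0,50],[0,0,0],1],[[0,0,40],[0,0,0],1],[[0,0,25],[0,0,0],1],[[0,0,10],[0,0,0],1],[[0,0,0],[0,0,0],1],[[0,0,0],[0,0,0],1]]';  python3 -c "
from h import *
plan(.5004,-.4681,.08,0)"
```

```text
t: 27.02
eef_pos: [0.5022, -0.4667, 0.0872]
tool_rot: [0.001, 0.707, 0.707, 0.0]
contact_force: [0.0, 0.0, -0.7]
gripper_width: 0.672
t 27.02 p [ 502.2 -466.7   87.2] yaw -0.01 F [ 0.   0.  -0.7] w 57.1 q [ 0.23  0.74  0.65  1.67 -0.54  0.92  1.09]
shift [-1.4 -1.8  7.2]
turn [ 0.1   0.07 -0.01]
turn [ 1.1000e-01 -1.6000e-01  1.7999e+02]
```

```bash
python3 -m jog '[[[-1.4,-1.8,5],[0,0,0],1],[[0,0,2.5],[0,0,0],1],[[0,0,0],[0,0,0],1],[[0,0,0],[0,0,0],1]]';  python3 -c "
from h import *
plan(.5004,-.4681,.0751,0)"
```

```text
t: 27.52
eef_pos: [0.4996, -0.4678, 0.0782]
tool_rot: [-0.0, 0.707, 0.707, 0.0]
contact_force: [-0.2, 0.3, -1.1]
gripper_width: 0.669
t 27.52 p [ 499.6 -467.8   78.2] yaw -0.03 F [-0.2  0.3 -1.1] w 56.9 q [ 0.24  0.75  0.64  1.68 -0.54  0.9   1.1 ]
shift [-0.3  0.8  3.1]
turn [-0.   -0.   -0.03]
turn [ -0.     0.   179.97]
```

```bash
python3 -m jog '[[[-0.3,0.8,0],[0,0,0],1],[[0,0,2],[0,0,0],1],[[0,0,2],[0,0,0],1],[[0,0,2],[0,0,0],1],[[0,0,0],[0,0,0],1]]';  python3 -c "
from h import *
plan(.5004,-.4681,.0671,0)"
```

```text
t: 28.15
eef_pos: [0.5003, -0.468, 0.0719]
tool_rot: [-0.0, 0.707, 0.707, -0.0]
contact_force: [0.9, -0.2, -0.7]
gripper_width: 0.669
t 28.15 p [ 500.3 -468.    71.9] yaw -0.02 F [ 0.9 -0.2 -0.7] w 56.9 q [ 0.24  0.75  0.64  1.68 -0.55  0.89  1.1 ]
shift [-0.1  0.1  4.8]
turn [-0.02 -0.02 -0.02]
turn [-3.0000e-02  3.0000e-02  1.7998e+02]
```

```bash
python3 -m jog '[[[0,0,1.5],[0,0,0],1],[[0,0,1.5],[0,0,0],1],[[0,0,1],[0,0,0],1],[[0,0,0.7],[0,0,0],1],[[0,0,0.5],[0,0,0],1],[[0,0,0],[0,0,0],1]]';  python3 -c "
from h import *
plan(.5004,-.4681,.0671,0)"
```

```text
t: 28.9
eef_pos: [0.5004, -0.4681, 0.0672]
tool_rot: [0.0, 0.707, 0.707, 0.0]
contact_force: [-0.7, 0.4, 1.3]
gripper_width: 0.672
t 28.9 p [ 500.4 -468.1   67.2] yaw -0.03 F [-0.7  0.4  1.3] w 57.1 q [ 0.24  0.76  0.63  1.68 -0.55  0.89  1.1 ]
shift [-0.   0.   0.1]
turn [ 0.01 -0.01 -0.03]
turn [-1.0000e-02 -1.0000e-02  1.7997e+02]
```

```bash
python3 -m jog '[[[0,0,0.5],[0,0,0],1],[[0,0,0],[0,0,0],0.3],[[0,0,0],[0,0,0],0],[[0,0,0],[0,0,0],-0.5],[[0,0,0],[0,0,0],-1],[[0,0,0],[0,0,0],-1],[[0,0,-20],[0,0,0],-1],[[0,0,-50],[0,0,0],-1],[[0,0,-40],[0,0,0],-1],[[45,25,0],[0,0,0],-1],[[45,25,0],[0,0,0],-1],[[40,25,0],[0,0,0],-1]]';  python3 -c "
from h import *
plan(.5835,-.329,.15,0)
R=(0,0,255);G=(0,255,0)
overlay('scene',(390,510,200,290),6,'pics/e1.png',[(.5004,-.4681,.094,.029,R),(.5004,-.4681,.064,.029,G)])
"
```

```text
t: 30.4
eef_pos: [0.5765, -0.3367, 0.1782]
tool_rot: [0.001, 0.707, 0.707, 0.001]
contact_force: [1.8, -0.2, -0.2]
gripper_width: 1.0
t 30.4 p [ 576.5 -336.7  178.2] yaw -0.02 F [ 1.8 -0.2 -0.2] w 85.0 q [-0.05  0.61  0.73  1.66 -0.46  1.04  0.82]
shift [ 7.7  6.9 28.2]
turn [ 0.11  0.01 -0.02]
turn [ 2.0000e-02 -1.7000e-01  1.7998e+02]
```

View pics/e1.png

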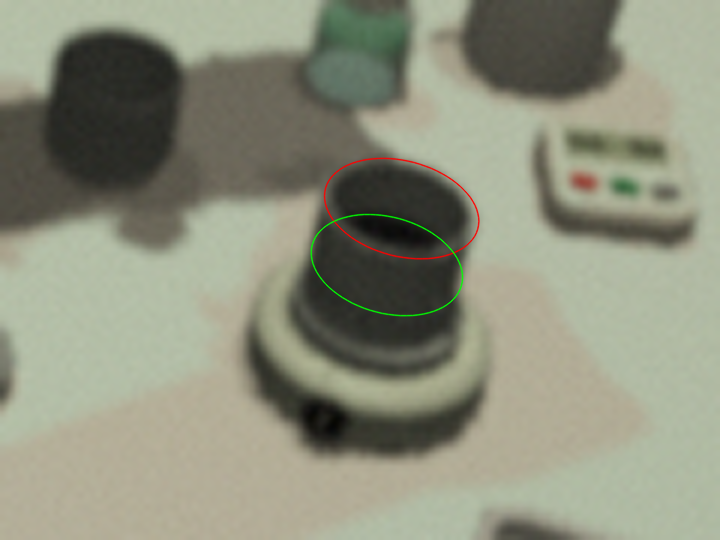

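```bash
python3 -m jog '[[[7.5,6.5,10],[0,0,0],-1],[[0,0,40],[0,0,0],-1],[[0,0,40],[0,0,0],-1],[[0,0,0],[0,0,0],-1],[[0,0,0],[0,0,0],-1]]';  python3 -c "
from h import *
plan(.5835,-.329,.018,0)
im,d=bot.read_camera('scene'); crop(im,350,470,150,240,6,'pics/e2.png')"
```

```text
t: 31.08
eef_pos: [0.582, -0.3324, 0.0881]
tool_rot: [0.001, 0.708, 0.706, -0.0]
contact_force: [0.0, 0.8, -0.1]
gripper_width: 1.0
t 31.07 p [ 582.  -332.4   88.1] yaw -0.12 F [ 0.   0.8 -0.1] w 85.0 q [-0.02  0.71  0.66  1.71 -0.54  0.9   0.86]
shift [ 3.5  1.4 70.1]
turn [ 0.07  0.09 -0.12]
turn [ 1.5000e-01 -1.2000e-01  1.7988e+02]
```

View pics/e2.png

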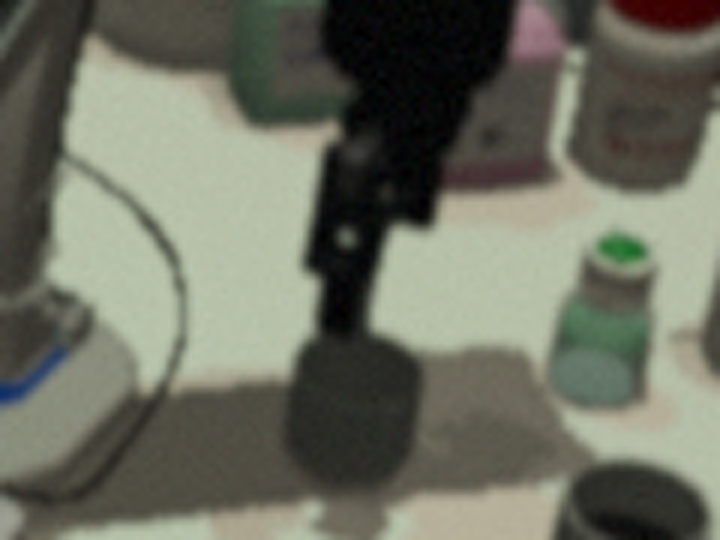

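```bash
python3 -m jog '[[[3.5,1.4,15],[0,0,0],-1],[[0,0,25],[0,0,0],-1],[[0,0,20],[0,0,0],-1],[[0,0,10],[0,0,0],-1],[[0,0,0],[0,0,0],-1],[[0,0,0],[0,0,0],0],[[0,0,0],[0,0,0],1],[[0,0,0],[0,0,0],1],[[0,0,0],[0,0,0],1],[[0,0,0],[0,0,0],1],[[0,0,0],[0,0,0],1]]' 20;  python3 -c "
from h import *
plan(.5835,-.329,.018,0)"
```

```text
t: 32.5
eef_pos: [0.584, -0.3277, 0.0176]
tool_rot: [0.001, 0.707, 0.707, 0.0]
contact_force: [-0.7, 0.3, 5.4]
gripper_width: 0.678
t 32.5 p [ 584.  -327.7   17.6] yaw -0.02 F [-0.7  0.3  5.4] w 57.6 q [ 0.02  0.8   0.59  1.74 -0.6   0.79  0.9 ]
shift [-1.3 -0.5 -0.4]
turn [ 0.09  0.05 -0.03]
turn [ 7.0000e-02 -1.5000e-01  1.7997e+02]
```

```bash
python3 -m jog '[[[0,0,0],[0,0,0],-0.7],[[0,0,0],[0,0,0],-0.7],[[0,0,0],[0,0,10],-0.7],[[0,0,0],[0,0,10],-0.7],[[0,0,0],[0,0,10],-0.7],[[0,0,0],[0,0,10],-0.7],[[0,0,0],[0,0,10],-0.7],[[0,0,0],[0,0,10],-0.7],[[0,0,0],[0,0,10],-0.7],[[0,0,0],[0,0,10],-0.7],[[0,0,0],[0,0,10],-0.7]]' 20; python3 -m jog '[[[0,0,0],[0,0,0],-0.7],[[0,0,0],[0,0,0],1],[[0,0,0],[0,0,0],1],[[0,0,0],[0,0,0],1],[[0,0,0],[0,0,0],1],[[0,0,0],[0,0,0],1]]' 35;  python3 -c "
from h import *
plan(.5004,-.4681,.16,-90)"
```

```text
t: 33.88
eef_pos: [0.5833, -0.3268, 0.0161]
tool_rot: [-0.0, 1.0, -0.003, -0.0]
contact_force: [0.5, -0.4, 0.3]
gripper_width: 0.852
t: 34.62
eef_pos: [0.5834, -0.3273, 0.0167]
tool_rot: [0.0, 1.0, -0.0, 0.0]
contact_force: [-0.4, -1.1, 3.0]
gripper_width: 0.672
t 34.62 p [ 583.4 -327.3   16.7] yaw -90.01 F [-0.4 -1.1  3. ] w 57.1 q [-0.18  0.97  0.95  1.75 -0.96  0.96 -0.4 ]
shift [ -83.   140.8 -143.3]
turn [ 0.01 -0.02 -0.01]
turn [-3.0000e-02 -2.0000e-02  1.7999e+02]
```

```bash
python3 -m jog '[[[0,0,-10],[0,0,0],1],[[0,0,-30],[0,0,0],1],[[0,0,-50],[0,0,0],1],[[0,0,-50],[0,0,0],1],[[0,0,-10],[0,0,0],1],[[-20,35,0],[0,0,0],1],[[-28,45,0],[0,0,0],1],[[-25,41,0],[0,0,0],1],[[-10,20,0],[0,0,0],1],[[0,0,0],[0,0,0],1],[[0,0,0],[0,0,0],1]]';  python3 -c "
from h import *
plan(.5004,-.4681,.12,-90)
R=(0,0,255);G=(0,255,0)
overlay('scene',(390,510,190,280),6,'pics/f1.png',[(.5004,-.4681,.094,.029,G)])
"
```

```text
t: 36.0
eef_pos: [0.5011, -0.4666, 0.1656]
tool_rot: [-0.001, 1.0, 0.0, -0.0]
contact_force: [0.2, 1.0, -0.9]
gripper_width: 0.669
t 36.0 p [ 501.1 -466.6  165.6] yaw -89.95 F [ 0.2  1.  -0.9] w 56.9 q [ 0.01  0.82  1.08  1.64 -0.77  1.17 -0.29]
shift [-0.7  1.6 45.6]
turn [-0.11  0.02  0.05]
turn [-4.0000e-02 -1.8000e-01 -1.7995e+02]
```

View pics/f1.png

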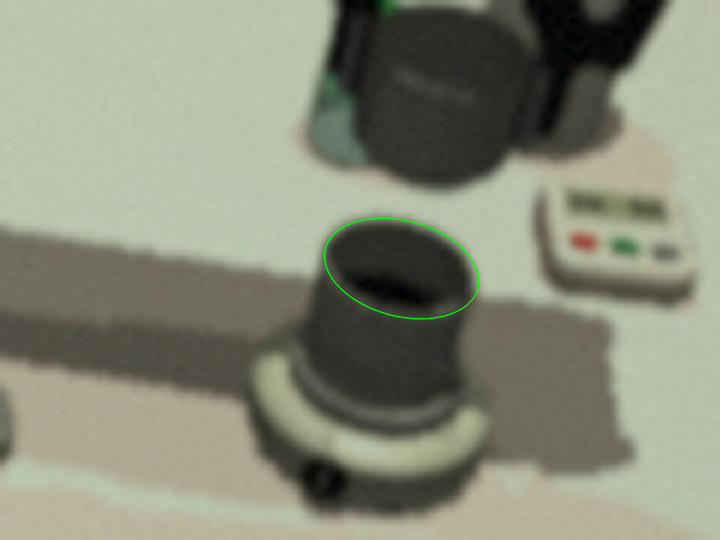

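The green ring sits on the fine sieve's rim at the height expected for full seating, and the coarse sieve hangs upright above it. Descending.

```bash
python3 -m jog '[[[-0.7,1.6,20],[0,0,0],1],[[0,0,20],[0,0,0],1],[[0,0,7],[0,0,0],1],[[0,0,0],[0,0,0],1],[[0,0,0],[0,0,0],1],[[0,0,0],[0,0,0],1]]';  python3 -c "
from h import *
plan(.5004,-.4681,.1107,-90)"
```

```text
t: 36.8
eef_pos: [0.4998, -0.4701, 0.1202]
tool_rot: [0.0, 1.0, -0.0, 0.0]
contact_force: [0.3, -0.3, -0.7]
gripper_width: 0.673
t 36.8 p [ 499.8 -470.1  120.2] yaw -90.03 F [ 0.3 -0.3 -0.7] w 57.2 q [ 0.04  0.86  1.03  1.67 -0.82  1.1  -0.26]
shift [ 0.6 -2.   9.5]
turn [ 0.05 -0.05 -0.03]
turn [-7.0000e-02 -7.0000e-02  1.7997e+02]
```

```bash
python3 -m jog '[[[0.6,-2,3],[0,0,0],1],[[0,0,4],[0,0,0],1],[[0,0,0],[0,0,0],1],[[0,0,0],[0,0,0],1]]';  python3 -c "
from h import *
plan(.5004,-.4681,.1107,-90)"
```

```text
t: 37.3
eef_pos: [0.5001, -0.4677, 0.1125]
tool_rot: [-0.0, 1.0, -0.0, -0.0]
contact_force: [-0.1, -0.5, -0.8]
gripper_width: 0.674
t 37.3 p [ 500.1 -467.7  112.5] yaw -90.03 F [-0.1 -0.5 -0.8] w 57.2 q [ 0.04  0.87  1.03  1.67 -0.83  1.09 -0.25]
shift [0.3 0.4 1.8]
turn [-0.    0.01 -0.03]
turn [1.0000e-02 0.0000e+00 1.7997e+02]
```

```bash
python3 -m jog '[[[0.3,0.4,0],[0,0,0],1],[[0,0,1.8],[0,0,0],1],[[0,0,2],[0,0,0],1],[[0,0,2],[0,0,0],1],[[0,0,0],[0,0,0],1]]';  python3 -c "
from h import *
plan(.5004,-.4681,.1027,-90)"
```

```text
t: 37.92
eef_pos: [0.5004, -0.468, 0.1064]
tool_rot: [-0.0, 1.0, -0.0, -0.0]
contact_force: [-0.6, 0.0, -1.3]
gripper_width: 0.67
t 37.92 p [ 500.4 -468.   106.4] yaw -90.02 F [-0.6  0.  -1.3] w 57.0 q [ 0.04  0.88  1.02  1.67 -0.83  1.09 -0.25]
shift [0.  0.1 3.7]
turn [-0.02  0.02 -0.02]
turn [3.0000e-02 3.0000e-02 1.7998e+02]
```

```bash
python3 -m jog '[[[0,0,1.5],[0,0,0],1],[[0,0,1.2],[0,0,0],1],[[0,0,0.7],[0,0,0],1],[[0,0,0.6],[0,0,0],1],[[0,0,0],[0,0,0],1]]';  python3 -c "
from h import *
plan(.5004,-.4681,.1027,-90)"
```

```text
t: 38.55
eef_pos: [0.5005, -0.4681, 0.1027]
tool_rot: [0.0, 1.0, -0.0, 0.0]
contact_force: [-0.2, -0.5, -0.9]
gripper_width: 0.674
t 38.55 p [ 500.5 -468.1  102.7] yaw -90.02 F [-0.2 -0.5 -0.9] w 57.3 q [ 0.04  0.88  1.02  1.68 -0.84  1.08 -0.25]
shift [-0.1 -0.   0. ]
turn [ 0.   -0.   -0.02]
turn [ -0.    -0.   179.98]
```

```bash
python3 -m jog '[[[0,0,0.5],[0,0,0],1],[[0,0,0.5],[0,0,0],1],[[0,0,0],[0,0,0],1]]';  python3 -c "
from h import *
plan(.5004,-.4681,.1027,-90)"
```

```text
t: 38.92
eef_pos: [0.5006, -0.4682, 0.1026]
tool_rot: [-0.0, 1.0, -0.0, 0.0]
contact_force: [-1.1, 3.5, 6.2]
gripper_width: 0.67
t 38.92 p [ 500.6 -468.2  102.6] yaw -90.02 F [-1.1  3.5  6.2] w 57.0 q [ 0.04  0.88  1.01  1.68 -0.84  1.08 -0.25]
shift [-0.2 -0.1 -0.1]
turn [-0.01 -0.04 -0.02]
turn [-6.0000e-02  1.0000e-02  1.7998e+02]
```

```bash
python3 -m jog '[[[0,0,0],[0,0,0],0.3],[[0,0,0],[0,0,0],0],[[0,0,0],[0,0,0],-0.5],[[0,0,0],[0,0,0],-1],[[0,0,0],[0,0,0],-1],[[0,0,-20],[0,0,0],-1],[[0,0,-50],[0,0,0],-1],[[0,0,-50],[0,0,0],-1],[[-25,-45,0],[0,0,0],0],[[-25,-45,0],[0,0,0],0],[[-25,-45,0],[0,0,0],0],[[0,0,0],[0,0,0],0]]';  python3 -c "
from h import *
plan(.420,-.316,.10,-90)
R=(0,0,255);G=(0,255,0)
overlay('scene',(390,510,180,270),6,'pics/g1.png',[(.5004,-.4681,.136,.029,R),(.5004,-.4681,.094,.029,G)])
"
```

```text
t: 40.42
eef_pos: [0.4246, -0.3297, 0.222]
tool_rot: [-0.002, 1.0, 0.001, 0.0]
contact_force: [1.2, 0.3, -0.4]
gripper_width: 0.502
t 40.42 p [ 424.6 -329.7  222. ] yaw -89.93 F [ 1.2  0.3 -0.4] w 42.7 q [-0.37  0.58  1.3   1.94 -0.63  1.12 -0.38]
shift [ -4.7 -13.2 122. ]
turn [-0.23 -0.04  0.07]
turn [ 6.0000e-02 -3.6000e-01 -1.7993e+02]
```

View pics/g1.png

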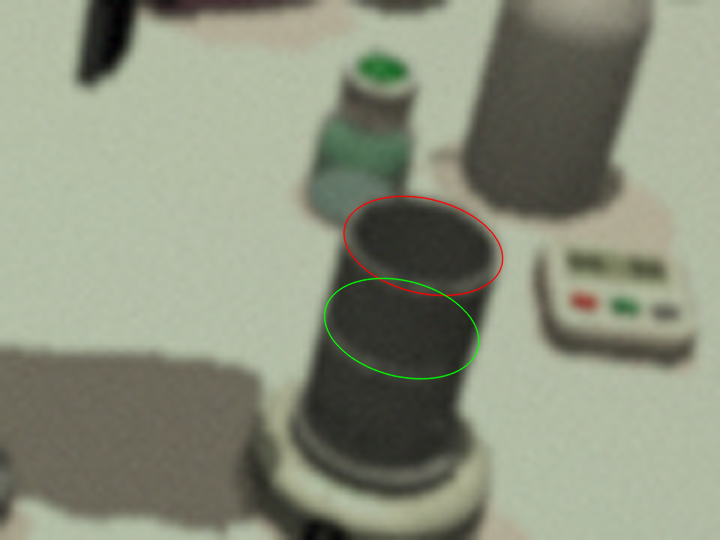

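```bash
python3 -m jog '[[[-2,-8,15],[0,0,0],0],[[-2.5,-5,30],[0,0,0],0],[[0,0,40],[0,0,0],0],[[0,0,30],[0,0,0],0],[[0,0,10],[0,0,0],0],[[0,0,0],[0,0,0],0],[[0,0,0],[0,0,0],0]]';  python3 -c "
from h import *
plan(.420,-.316,.021,-90)
im,d=bot.read_camera('scene'); crop(im,320,440,190,280,6,'pics/g2.png')
"
```

```text
t: 41.35
eef_pos: [0.4215, -0.321, 0.0976]
tool_rot: [0.001, 1.0, -0.0, 0.001]
contact_force: [-0.1, 0.7, -0.1]
gripper_width: 0.502
t 41.35 p [ 421.5 -321.    97.6] yaw -90.05 F [-0.1  0.7 -0.1] w 42.7 q [-0.25  0.7   1.09  2.07 -0.82  0.89 -0.26]
shift [-1.6 -5.1 76.6]
turn [ 0.06 -0.07 -0.05]
turn [-1.2000e-01 -1.0000e-01  1.7995e+02]
```

View pics/g2.png

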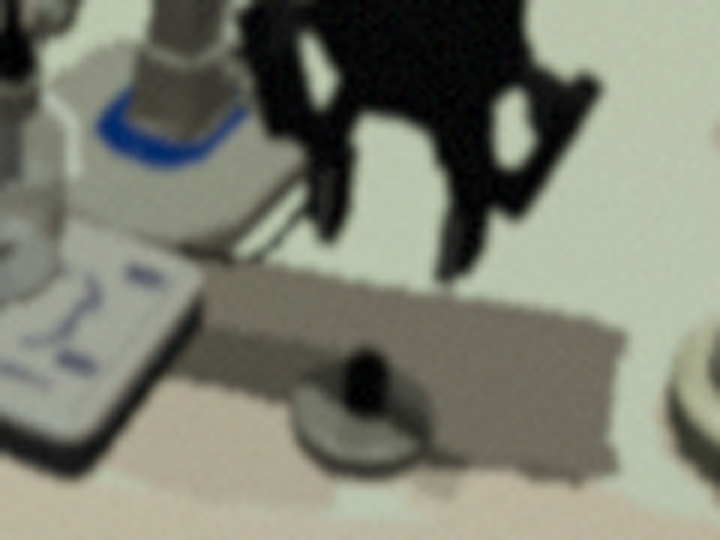

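```bash
python3 -m jog '[[[-1.6,-5,10],[0,0,0],0],[[0,0,25],[0,0,0],0],[[0,0,25],[0,0,0],0],[[0,0,10],[0,0,0],0],[[0,0,0],[0,0,0],0],[[0,0,0],[0,0,0],0]]' 20;  python3 -c "
from h import *
plan(.420,-.316,.022,-90)"
```

```text
t: 42.15
eef_pos: [0.4198, -0.3154, 0.0274]
tool_rot: [0.0, 1.0, -0.0, 0.0]
contact_force: [0.2, -0.2, 0.7]
gripper_width: 0.498
t 42.15 p [ 419.8 -315.4   27.4] yaw -90.03 F [ 0.2 -0.2  0.7] w 42.3 q [-0.17  0.78  0.95  2.1  -0.95  0.78 -0.17]
shift [0.2 0.6 5.4]
turn [ 0.04 -0.05 -0.03]
turn [-8.0000e-02 -6.0000e-02  1.7997e+02]
```

```bash
python3 -m jog '[[[0.2,0.6,5.2],[0,0,0],0],[[0,0,0],[0,0,0],0.3],[[0,0,0],[0,0,0],1],[[0,0,0],[0,0,0],1],[[0,0,0],[0,0,0],1],[[0,0,0],[0,0,0],1],[[0,0,0],[0,0,0],1]]' 20;  python3 -c "
from h import *
plan(.420,-.316,.022,-90)"
```

```text
t: 43.02
eef_pos: [0.4197, -0.3158, 0.0217]
tool_rot: [0.0, 1.0, -0.0, 0.0]
contact_force: [-0.8, 1.0, 5.3]
gripper_width: 0.181
t 43.02 p [ 419.7 -315.8   21.7] yaw -90.03 F [-0.8  1.   5.3] w 15.4 q [-0.16  0.78  0.94  2.1  -0.96  0.77 -0.16]
shift [ 0.3  0.2 -0.3]
turn [ 0.01 -0.02 -0.03]
turn [-2.0000e-02 -1.0000e-02  1.7997e+02]
```

```bash
python3 -m jog '[[[0,0,0],[0,0,0],0.2],[[0,0,0],[0,0,0],0.2],[[0,0,0],[0,0,-10],0.2],[[0,0,0],[0,0,-10],0.2],[[0,0,0],[0,0,-10],0.2],[[0,0,0],[0,0,-10],0.2],[[0,0,0],[0,0,-10],0.2],[[0,0,0],[0,0,-10],0.2],[[0,0,0],[0,0,-10],0.2],[[0,0,0],[0,0,-10],0.2],[[0,0,0],[0,0,-10],0.2]]' 20; python3 -m jog '[[[0,0,0],[0,0,0],0.2],[[0,0,0],[0,0,0],1],[[0,0,0],[0,0,0],1],[[0,0,0],[0,0,0],1],[[0,0,0],[0,0,0],1],[[0,0,0],[0,0,0],1]]' 35;  python3 -c "
from h import *
plan(.5004,-.4681,.22,0)
im,d=bot.read_camera('scene'); crop(im,320,440,190,280,6,'pics/g3.png')"
```

```text
t: 44.4
eef_pos: [0.4195, -0.3156, 0.0214]
tool_rot: [-0.0, 0.705, 0.709, -0.0]
contact_force: [-0.7, -0.6, -0.0]
gripper_width: 0.401
t: 45.15
eef_pos: [0.4195, -0.3157, 0.0215]
tool_rot: [-0.0, 0.707, 0.707, -0.0]
contact_force: [-1.7, 0.4, 3.2]
gripper_width: 0.179
t 45.15 p [ 419.5 -315.7   21.5] yaw -0.04 F [-1.7  0.4  3.2] w 15.2 q [ 0.09  0.61  0.56  2.09 -0.57  0.59  1.06]
shift [-152.4   80.9 -198.5]
turn [-0.01 -0.   -0.04]
turn [-0.0000e+00  1.0000e-02  1.7996e+02]
```

View pics/g3.png

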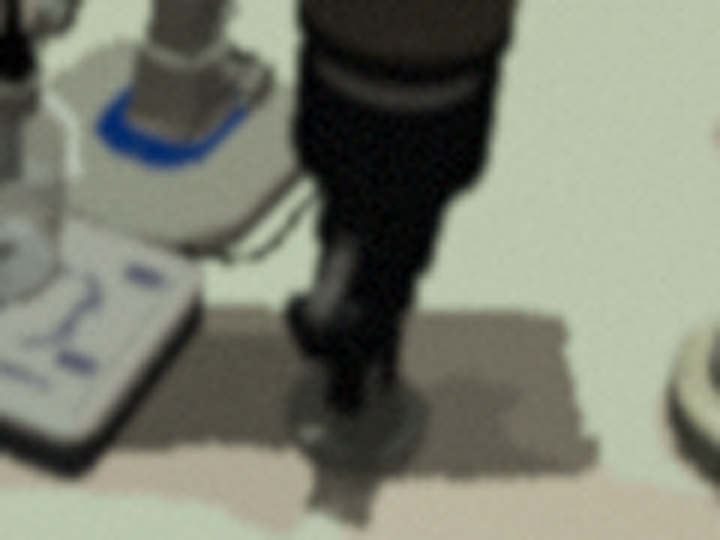

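```bash
python3 -m jog '[[[0,0,-10],[0,0,0],1],[[0,0,-30],[0,0,0],1],[[0,0,-50],[0,0,0],1],[[0,0,-50],[0,0,0],1],[[0,0,-40],[0,0,0],1],[[0,0,-18],[0,0,0],1],[[-35,18,0],[0,0,0],1],[[-50,27,0],[0,0,0],1],[[-45,24,0],[0,0,0],1],[[-22,12,0],[0,0,0],1],[[0,0,0],[0,0,0],1],[[0,0,0],[0,0,0],1]]';  python3 -c "
from h import *
plan(.5004,-.4681,.17,0)
R=(0,0,255);G=(0,255,0)
overlay('scene',(390,510,160,250),6,'pics/h1.png',[(.5004,-.4681,.136,.029,G)])
"
```

```text
t: 46.7
eef_pos: [0.4999, -0.4666, 0.2185]
tool_rot: [-0.001, 0.707, 0.707, 0.0]
contact_force: [-0.5, 1.2, -1.0]
gripper_width: 0.18
t 46.7 p [ 499.9 -466.6  218.5] yaw -0.03 F [-0.5  1.2 -1. ] w 15.3 q [ 0.17  0.6   0.75  1.58 -0.44  1.14  1.02]
shift [-1.5  0.5 48.5]
turn [-0.08 -0.1  -0.03]
turn [-1.5000e-01  1.3000e-01  1.7997e+02]
```

View pics/h1.png

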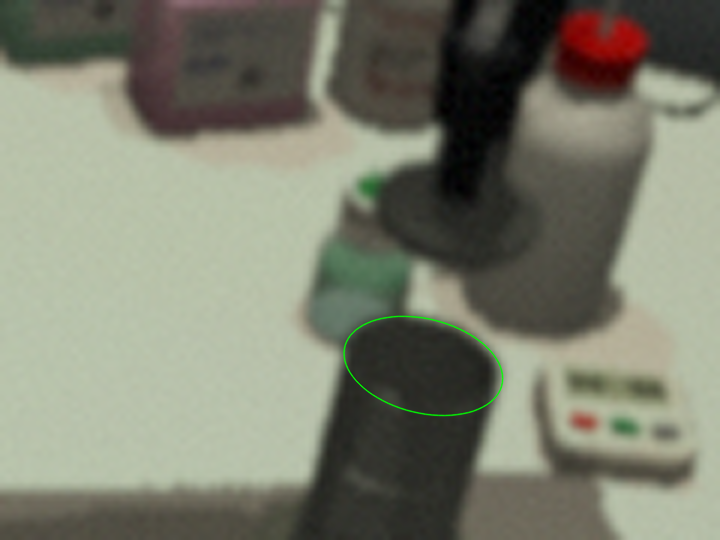

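The lid is level in the grip, directly above the coarse rim.

```bash
python3 -m jog '[[[-1.5,0.5,20],[0,0,0],1],[[0,0,20],[0,0,0],1],[[0,0,10],[0,0,0],1],[[0,0,0],[0,0,0],1],[[0,0,0],[0,0,0],1],[[0,0,0],[0,0,0],1]]';  python3 -c "
from h import *
plan(.5004,-.4681,.16,0)"
```

```text
t: 47.5
eef_pos: [0.5013, -0.4696, 0.1702]
tool_rot: [0.001, 0.707, 0.707, 0.0]
contact_force: [0.1, 0.6, -0.4]
gripper_width: 0.176
t 47.5 p [ 501.3 -469.6  170.2] yaw -0.03 F [ 0.1  0.6 -0.4] w 15.0 q [ 0.19  0.65  0.72  1.62 -0.48  1.05  1.05]
shift [ 1.5 -0.9 10.2]
turn [ 0.05  0.05 -0.03]
turn [ 7.0000e-02 -8.0000e-02  1.7997e+02]
```

```bash
python3 -m jog '[[[1.5,-0.9,5],[0,0,0],1],[[0,0,4],[0,0,0],1],[[0,0,0],[0,0,0],1],[[0,0,0],[0,0,0],1]]';  python3 -c "
from h import *
plan(.5004,-.4681,.1575,0)"
```

```text
t: 48.0
eef_pos: [0.5002, -0.4677, 0.1605]
tool_rot: [-0.0, 0.707, 0.707, -0.0]
contact_force: [-0.2, 0.2, -1.4]
gripper_width: 0.179
t 48.0 p [ 500.2 -467.7  160.5] yaw -0.02 F [-0.2  0.2 -1.4] w 15.2 q [ 0.19  0.66  0.71  1.63 -0.48  1.04  1.05]
shift [-0.4  0.2  3. ]
turn [-0.   -0.   -0.02]
turn [-0.0000e+00  1.0000e-02  1.7998e+02]
```

```bash
python3 -m jog '[[[-0.4,0.2,1],[0,0,0],1],[[0,0,2],[0,0,0],1],[[0,0,2],[0,0,0],1],[[0,0,1.5],[0,0,0],1],[[0,0,0],[0,0,0],1]]';  python3 -c "
from h import *
plan(.5004,-.4681,.1495,0)"
```

```text
t: 48.62
eef_pos: [0.5003, -0.468, 0.1538]
tool_rot: [-0.0, 0.707, 0.707, -0.0]
contact_force: [-0.1, 0.2, -1.0]
gripper_width: 0.18
t 48.62 p [ 500.3 -468.   153.8] yaw -0.02 F [-0.1  0.2 -1. ] w 15.3 q [ 0.2   0.67  0.71  1.63 -0.49  1.03  1.06]
shift [-0.1  0.1  4.3]
turn [-0.01 -0.01 -0.02]
turn [-2.0000e-02  2.0000e-02  1.7998e+02]
```

```bash
python3 -m jog '[[[0,0,1.5],[0,0,0],1],[[0,0,1.2],[0,0,0],1],[[0,0,1],[0,0,0],1],[[0,0,0.6],[0,0,0],1],[[0,0,0.6],[0,0,0],1],[[0,0,0],[0,0,0],1]]';  python3 -c "
from h import *
plan(.5004,-.4681,.1495,0)"
```

```text
t: 49.38
eef_pos: [0.5004, -0.4682, 0.1496]
tool_rot: [0.0, 0.707, 0.707, 0.0]
contact_force: [-0.3, 1.5, 2.9]
gripper_width: 0.176
t 49.38 p [ 500.4 -468.2  149.6] yaw -0.03 F [-0.3  1.5  2.9] w 15.0 q [ 0.2   0.67  0.71  1.64 -0.49  1.02  1.06]
shift [ 0.1 -0.   0.1]
turn [ 0.02  0.01 -0.03]
turn [ 1.0000e-02 -4.0000e-02  1.7997e+02]
```

Force rose exactly at the expected seated height. A small extra press, then release, raise and check.

```bash
python3 -m jog '[[[0,0,0.5],[0,0,0],1],[[0,0,0],[0,0,0],0.5],[[0,0,0],[0,0,0],0],[[0,0,0],[0,0,0],0],[[0,0,-15],[0,0,0],0],[[0,0,-50],[0,0,0],0],[[0,0,-50],[0,0,0],0],[[55,0,-20],[0,0,0],0],[[55,0,0],[0,0,0],0],[[55,0,0],[0,0,0],0],[[55,0,0],[0,0,0],0],[[0,0,0],[0,0,0],0]]';  python3 - <<'E'
from h import *
plan()
R=(0,0,255);G=(0,255,0)
overlay('scene',(380,500,170,260),6,'pics/i1.png',[(.5004,-.4681,.144,.029,R),(.5004,-.4681,.168,.009,R),(.5004,-.4681,.136,.029,G),(.5004,-.4681,.094,.029,G),(.5004,-.4681,.064,.029,G)])
im,d=bot.read_camera('top'); W=cloud('top',d); cv2.imwrite('pics/i_top.png',im[:,:,::-1])
n=np.hypot(W[...,0]-.5004,W[...,1]+.468)
print('lid disc z',np.percentile(W[(n<.024)&(n>.013),2],[5,25,50,75,95]).round(4),'knob',np.nanmax(W[n<.008,2]).round(4))
P=W[(n<.035)&(abs(W[...,2]-.144)<.005)]; 
A=np.c_[P[:,:2]-P[:,:2].mean(0),np.ones(len(P))]; s=np.linalg.lstsq(A,P[:,2],rcond=None)[0]; print('tilt deg',np.degrees(s[:2]).round(1),'z',s[2].round(4),'mid',((P.max(0)+P.min(0))/2).round(4))
for t in("pot","vial","boats"):
  for c in("scene","top"):
    for a in bot.landmark_of(c,t)[:1]: u,v=np.array(a["xy"])*[640,400]; print(c,t,round(a["score"],2),ray(c,u,v,0).round(3))
E
```

```text
t: 50.88
eef_pos: [0.5019, -0.243, 0.2842]
tool_rot: [-0.001, 0.704, 0.71, 0.001]
contact_force: [0.0, -0.1, 0.2]
gripper_width: 0.504
t 50.88 p [ 501.9 -243.   284.2] yaw 0.44 F [ 0.  -0.1  0.2] w 42.8 q [-0.33  0.3   0.84  1.82 -0.25  1.13  0.6 ]
shift [0. 0. 0.]
turn [ 0.06 -0.17  0.  ]
turn [ 2.7e-01  1.0e-01 -1.8e+02]
lid disc z [0.1395 0.1418 0.1432 0.1451 0.1465] knob 0.1711
tilt deg [ 0.3 -0.4] z 0.1429 mid [ 0.4999 -0.4654  0.1439]
scene pot 0.47 [ 0.511 -0.06   0.   ]
top pot 0.48 [ 0.502 -0.045  0.   ]
scene vial 0.74 [ 0.677 -0.43   0.   ]
scene boats 0.76 [0.322 0.259 0.   ]
top boats 0.92 [0.317 0.247 0.   ]
```

View pics/i1.png

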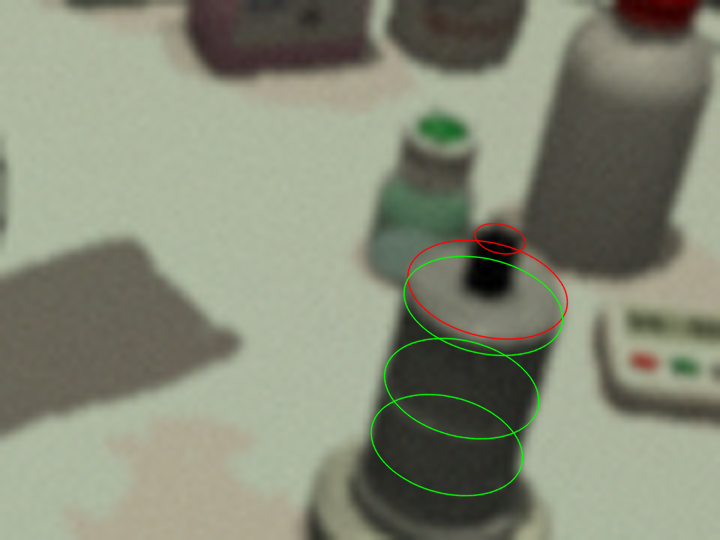

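View pics/i_top.png

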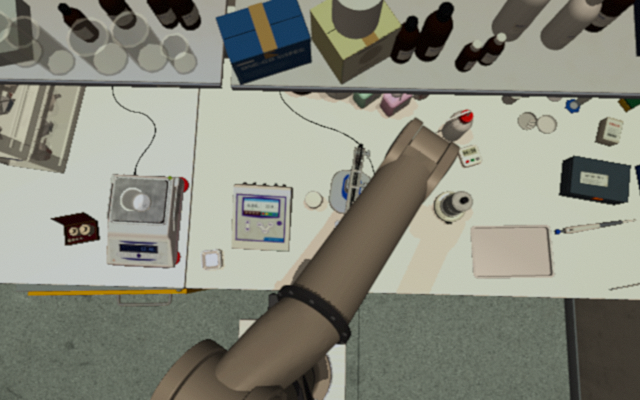

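```bash
python3 -m jog '[[[0,0,-40],[0,0,0],0],[[0,0,0],[0,0,0],0],[[0,0,0],[0,0,0],0],[[0,0,0],[0,0,0],0]]'
python3 - <<'E'
from h import *
plan()
im,d=bot.read_camera('scene'); cv2.imwrite('pics/j.png',im[:,:,::-1])
print(bot.hand_in())
E
```

```text
t: 51.78
eef_pos: [0.4999, -0.248, 0.3226]
tool_rot: [-0.001, 0.707, 0.707, -0.0]
contact_force: [-0.5, 1.1, -0.6]
gripper_width: 0.502
t 51.77 p [ 499.9 -248.   322.6] yaw -0.04 F [-0.5  1.1 -0.6] w 42.6 q [-0.35  0.27  0.86  1.76 -0.21  1.21  0.57]
shift [0. 0. 0.]
turn [-0.09 -0.02 -0.  ]
turn [-4.0e-02  1.5e-01  1.8e+02]
the job is handed in; nothing more can be done
None
```

View pics/j.png

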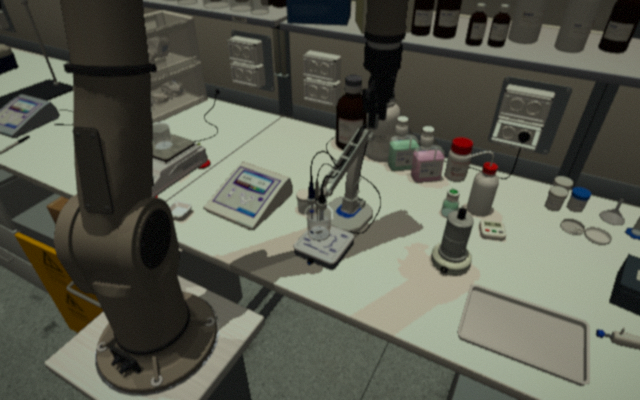

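The sieve stack is built in the shaker collar in the order asked: pan, fine sieve, coarse sieve, lid. I handed it in at about 52 s. I gripped each piece twice at right angles to centre it, kept it upright, and lowered it until the force rose at its seated height.

**Last checks:**
- **Seating:** the lid disc measured 143–144 mm above the bench, against 144 mm if every piece is fully home. It was level to within half a degree, and the predicted rims lined up with the pictures.
- **Bystanders:** the pot, boats and vial look unmoved. The networks' repeat readings varied by up to about 10 mm, about the scatter expected of them. The arm hid the vial from the top camera, so only the scene camera confirmed it.
- **Robot:** the gripper is clear of the stack and touching nothing; the last force reading was about 1 N, within sensor noise.
- **Disagreement:** the gripper read about 15 mm on the lid's 18 mm knob. The grip held and the lid seated normally.

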